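# Stopper the hardware jars from the bench drawer

## Robot

A 6-joint arm with a two-finger parallel gripper is mounted at the origin on the work surface. World frame = base frame: x ahead of the robot, y to its left, z up, the work surface at z = 0. Lengths are in m, angles in rad, forces in N, time in s.
With the tool pointing down it reaches from about 0.425 to 0.95 m from the base axis. Payload 3.5 kg.
Tool frame: the origin (TCP) lies at the very end of the fingers, on their centre line; the grasp point (between the pads) lies 19 mm behind it; y points along the fingers, z is the direction in which the jaws open and shut, and the axes are right-handed (so a half turn about y gives the same grasp; the last joint's range is limited). The gripper opens to 85 mm and grips with 20 to 120 N. Pads are 22 mm wide; open, the fingers measure 114 mm over their backs; the gripper's body (76 mm by 85 mm) begins 54 mm behind the grasp point. The pads swing forward as they close: fully open they stand 13 mm farther back than shut.
Start: joints at [0.956, 0.286, 1.577, -0, 1.279, -0.15], TCP at [0.303, 0.603, 0.231] pointing down, gripper open.
Joint ranges: [-2.77, 2.77], [-0.9, 2.22], [0.21, 2.48], [-1.53, 4.67], [0.24, 2.81], [-2.84, 2.84]. Speed limits (rad/s): [2.79, 2.79, 3.14, 3.14, 3.14, 3.14].

## Interface

Orientations are given as a unit quaternion [x, y, z, w].
In Python, from plant import ctrl gives the robot as it stands. The module is installed in compiled form; this text tells all that it offers.
- The arm moves only by the tool jog_arm, never from a script. Its argument "deltas" is a list of rows, each a list of 3 entries, a list of its own where there are three numbers: the turn, a rotation vector about the tool's x, y, z in rad, then the shift along the tool's x, y, z in m, then the opening, from 0 (shut) to 1 (fully open). In form: [[[wx, wy, wz], [dx, dy, dz], gripper], ...]. A call has 1 to 10 rows; each row is the pose to reach, as a shift and turn from the pose measured when the call began, along the tool's axes at that moment; what a row does not reach only later rows make up. A row lasts 1/12 s, in which the tool goes at most 41.7 mm and 7.16 degrees, less where a joint would pass 70% of its speed; a pose out of reach is approached as far as the arm can. A call with a gripper value outside its range is refused whole. The fingers move at their own pace and stop on an object; "force" is the grip in N (left out, the last holds). Time passes only in rows, so rows that repeat a pose let the fingers close. It gives the time, the measured TCP pose, the force and the opening at its end, in the units of the state.
- ctrl.get_state(): the state, without advancing time (a new reading comes with each control period).
- ctrl.read_camera(name): name is "side" or "top" or "wrist"; returns a dict with "pixels" (400x640x3 uint8, blue, green, red), "range_z" (400x640 float32, m along the optical axis (not along the pixel's ray), 0 where there is no reading), "fx", "fy", "cx", "cy" (pixels), "k1" (the pictures are not rectified: a ray, as slopes to the right and down, at radius r is drawn at 1 + k1 r^2 times it, then the intrinsics apply), "T" (4x4, takes a point from camera to world coordinates); the wrist camera has in their place "mount" (4x4, takes a point from camera to tool coordinates, whose origin is the TCP and whose axes are the tool frame's). Camera axes: x right, y up, looking along -z (the intrinsics and any distortion apply to the point x, -y, -z); pixel columns grow to the right and rows downward; lengths in m; the calibration is good to about 2 mm. A picture is of the moment at which its call begins: read the wrist's pose just before it.
- ctrl.sign_off(): hands the job in, once; it reports no verdict.
The state is a dict: "time": time; "qpos": joint angles; "dq": joint speeds; "joint_efforts": joint torques, N m; "eef_pos": TCP position; "tcp_rot": TCP orientation; "contact_force": force on the tool from outside, world axes, zero at the start; "wrist_torque": the same for the moment, N m; "opening": opening from 0.0 (shut) to 1.0 (fully open).
Only numpy, scipy, OpenCV 4.12 (cv2) and the standard library are available. Lean on these libraries where they do the work, as an engineer would, in place of code of your own. Each camera call takes 0.05 s, during which the arm holds its last target.

## Task

Three or four glass jars of small hardware stand open on the workshop bench. Pull the cabinet's drawer out all the way to its stop, take tapered stoppers from its rack and set one fully home in the neck of every jar, collar flat on the rim, leaving the jars standing upright on the bench; then push the drawer fully shut. Spare stoppers are not needed, and the other things on the bench are to be left alone.

Things in the scene. Friction and masses are not known exactly. Their poses are not given: they have to be found in the camera images.
- drawer (a joint): how far the only drawer of the blue steel cabinet (240 deep, 220 wide, 125 mm tall, fixed to the bench; a mat on top up to 137 mm) is pulled out, m: 0 shut, 0.150 at its stop. It runs straight along the x axis of point drawer_bar, opening towards its -x. It slides with about 2 N of friction, stays where it is left, and springs neither way.
- drawer_bar (a point): middle of the drawer's handle, a level steel bar 100 mm long and 10 mm thick, its axis 50 mm off the grey drawer front, 94 mm above the bench; moves with the drawer. x points into the cabinet, square to the front; y along the bar; z up. The drawer front's top edge is 26 mm and the cabinet's top 31 mm higher than the bar.
- rack (a point): middle of the top face of the plywood rack in the drawer (moves with it; same axes as drawer_bar), 62 mm above the bench, 132 mm from the bar towards +x. Six holes, at 30 mm either side in x and at -55, 0 and 55 mm in y, one of them empty, hold five stoppers upright, collars on the plywood. The side walls, 93 mm either side, rise 2 mm above the plywood. At the stop all stand clear of the cabinet.
- stopper1_mid (a point): one of five like rubber stoppers with a white grip, 40 g; point on its axis half-way up, z towards the grip. 63 mm tall: from the foot a black taper 22 mm long, 20 growing to 28 mm across; a flat collar 42 mm across, 5 mm thick (underside 9.5 mm, top 4.5 mm below this point); a cylindrical grip 22 mm across, 36 mm tall. Starts upright in the drawer's rack.
- stopper2_mid (a point): one of five like rubber stoppers with a white grip, 40 g; point on its axis half-way up, z towards the grip. 63 mm tall: from the foot a black taper 22 mm long, 20 growing to 28 mm across; a flat collar 42 mm across, 5 mm thick (underside 9.5 mm, top 4.5 mm below this point); a cylindrical grip 22 mm across, 36 mm tall. Starts upright in the drawer's rack.
- stopper3_mid (a point): one of five like rubber stoppers with a white grip, 40 g; point on its axis half-way up, z towards the grip. 63 mm tall: from the foot a black taper 22 mm long, 20 growing to 28 mm across; a flat collar 42 mm across, 5 mm thick (underside 9.5 mm, top 4.5 mm below this point); a cylindrical grip 22 mm across, 36 mm tall. Starts upright in the drawer's rack.
- stopper4_mid (a point): one of five like rubber stoppers with a white grip, 40 g; point on its axis half-way up, z towards the grip. 63 mm tall: from the foot a black taper 22 mm long, 20 growing to 28 mm across; a flat collar 42 mm across, 5 mm thick (underside 9.5 mm, top 4.5 mm below this point); a cylindrical grip 22 mm across, 36 mm tall. Starts upright in the drawer's rack.
- stopper5_mid (a point): one of five like rubber stoppers with a white grip, 40 g; point on its axis half-way up, z towards the grip. 63 mm tall: from the foot a black taper 22 mm long, 20 growing to 28 mm across; a flat collar 42 mm across, 5 mm thick (underside 9.5 mm, top 4.5 mm below this point); a cylindrical grip 22 mm across, 36 mm tall. Starts upright in the drawer's rack.
- jar1_mouth (a point): glass jar with a narrow neck and small hardware inside, loose on the bench; may be absent. This point is the middle of its mouth, level with the rim, z up out of the jar. 100 mm tall, body 72 mm across up to 62 mm, neck 43 mm across outside and 34 mm inside, straight over its top 20 mm. 0.3 to 0.5 kg. A stopper is home when its collar lies flat on the rim.
- jar2_mouth (a point): glass jar with a narrow neck and small hardware inside, loose on the bench; may be absent. This point is the middle of its mouth, level with the rim, z up out of the jar. 100 mm tall, body 72 mm across up to 62 mm, neck 43 mm across outside and 34 mm inside, straight over its top 20 mm. 0.3 to 0.5 kg. A stopper is home when its collar lies flat on the rim.
- jar3_mouth (a point): glass jar with a narrow neck and small hardware inside, loose on the bench; may be absent. This point is the middle of its mouth, level with the rim, z up out of the jar. 100 mm tall, body 72 mm across up to 62 mm, neck 43 mm across outside and 34 mm inside, straight over its top 20 mm. 0.3 to 0.5 kg. A stopper is home when its collar lies flat on the rim.
- jar4_mouth (a point): glass jar with a narrow neck and small hardware inside, loose on the bench; may be absent. This point is the middle of its mouth, level with the rim, z up out of the jar. 100 mm tall, body 72 mm across up to 62 mm, neck 43 mm across outside and 34 mm inside, straight over its top 20 mm. 0.3 to 0.5 kg. A stopper is home when its collar lies flat on the rim.
- jar1: the same jar as point jar1_mouth; origin at the centre of its underside, z up.
- jar2: the same jar as point jar2_mouth; origin at the centre of its underside, z up.
- jar3: the same jar as point jar3_mouth; origin at the centre of its underside, z up.
- jar4: the same jar as point jar4_mouth; origin at the centre of its underside, z up.
- tape: roll of tape lying flat, 84 mm across, 25 mm tall; a bystander, not part of the job.
- tin: steel can, 68 mm across, 100 mm tall; a bystander, not part of the job.
- partsbox: closed white plastic box, 60 x 80 x 35 mm; a bystander, not part of the job.
- mug: white mug, 76 mm across, 85 mm tall; a bystander, not part of the job.
- driver: screwdriver lying on the bench; a bystander, not part of the job.
- bearing: steel ball-bearing ring lying flat, 48 mm across, 14 mm tall; a bystander, not part of the job.
- marker: black marker pen, 120 mm long, lying on the bench; a bystander, not part of the job.

How it is judged:
On the way:
1. the drawer is pulled out to its stop (at least 143 of 150 mm) (value of joint drawer above 0.143 m), for 0.2 s.
At the end, for the whole second after the job is handed in: Every jar present has a stopper fully home in its neck (within 6 mm of the axis, collar on the rim within about 4 mm, in line within 0.14 rad) and stands upright (0.1 rad) at rest on the bench; the drawer is shut to within 8 mm (((horizontal distance between stopper1_mid and jar1_mouth below 0.006 m and z of stopper1_mid in the frame of jar1_mouth between 0.005 and 0.0135 m and angle between the z axis of stopper1_mid and the z axis of jar1_mouth, either way round below 0.14 rad) or (horizontal distance between stopper2_mid and jar1_mouth below 0.006 m and z of stopper2_mid in the frame of jar1_mouth between 0.005 and 0.0135 m and angle between the z axis of stopper2_mid and the z axis of jar1_mouth, either way round below 0.14 rad) or (horizontal distance between stopper3_mid and jar1_mouth below 0.006 m and z of stopper3_mid in the frame of jar1_mouth between 0.005 and 0.0135 m and angle between the z axis of stopper3_mid and the z axis of jar1_mouth, either way round below 0.14 rad) or (horizontal distance between stopper4_mid and jar1_mouth below 0.006 m and z of stopper4_mid in the frame of jar1_mouth between 0.005 and 0.0135 m and angle between the z axis of stopper4_mid and the z axis of jar1_mouth, either way round below 0.14 rad) or (horizontal distance between stopper5_mid and jar1_mouth below 0.006 m and z of stopper5_mid in the frame of jar1_mouth between 0.005 and 0.0135 m and angle between the z axis of stopper5_mid and the z axis of jar1_mouth, either way round below 0.14 rad)) and angle between each of jar1_mouth, jar2_mouth, jar3_mouth, jar4_mouth's own z axis and vertical below 0.1 rad and height (world z) of jar1_mouth between 0.092 and 0.108 m and linear speed of each of jar1, jar2, jar3, jar4 below 0.02 m/s and ((horizontal distance between stopper1_mid and jar2_mouth below 0.006 m and z of stopper1_mid in the frame of jar2_mouth between 0.005 and 0.0135 m and angle between the z axis of stopper1_mid and the z axis of jar2_mouth, either way round below 0.14 rad) or (horizontal distance between stopper2_mid and jar2_mouth below 0.006 m and z of stopper2_mid in the frame of jar2_mouth between 0.005 and 0.0135 m and angle between the z axis of stopper2_mid and the z axis of jar2_mouth, either way round below 0.14 rad) or (horizontal distance between stopper3_mid and jar2_mouth below 0.006 m and z of stopper3_mid in the frame of jar2_mouth between 0.005 and 0.0135 m and angle between the z axis of stopper3_mid and the z axis of jar2_mouth, either way round below 0.14 rad) or (horizontal distance between stopper4_mid and jar2_mouth below 0.006 m and z of stopper4_mid in the frame of jar2_mouth between 0.005 and 0.0135 m and angle between the z axis of stopper4_mid and the z axis of jar2_mouth, either way round below 0.14 rad) or (horizontal distance between stopper5_mid and jar2_mouth below 0.006 m and z of stopper5_mid in the frame of jar2_mouth between 0.005 and 0.0135 m and angle between the z axis of stopper5_mid and the z axis of jar2_mouth, either way round below 0.14 rad)) and height (world z) of jar2_mouth between 0.092 and 0.108 m and ((horizontal distance between stopper1_mid and jar3_mouth below 0.006 m and z of stopper1_mid in the frame of jar3_mouth between 0.005 and 0.0135 m and angle between the z axis of stopper1_mid and the z axis of jar3_mouth, either way round below 0.14 rad) or (horizontal distance between stopper2_mid and jar3_mouth below 0.006 m and z of stopper2_mid in the frame of jar3_mouth between 0.005 and 0.0135 m and angle between the z axis of stopper2_mid and the z axis of jar3_mouth, either way round below 0.14 rad) or (horizontal distance between stopper3_mid and jar3_mouth below 0.006 m and z of stopper3_mid in the frame of jar3_mouth between 0.005 and 0.0135 m and angle between the z axis of stopper3_mid and the z axis of jar3_mouth, either way round below 0.14 rad) or (horizontal distance between stopper4_mid and jar3_mouth below 0.006 m and z of stopper4_mid in the frame of jar3_mouth between 0.005 and 0.0135 m and angle between the z axis of stopper4_mid and the z axis of jar3_mouth, either way round below 0.14 rad) or (horizontal distance between stopper5_mid and jar3_mouth below 0.006 m and z of stopper5_mid in the frame of jar3_mouth between 0.005 and 0.0135 m and angle between the z axis of stopper5_mid and the z axis of jar3_mouth, either way round below 0.14 rad)) and height (world z) of jar3_mouth between 0.092 and 0.108 m and ((horizontal distance between stopper1_mid and jar4_mouth below 0.006 m and z of stopper1_mid in the frame of jar4_mouth between 0.005 and 0.0135 m and angle between the z axis of stopper1_mid and the z axis of jar4_mouth, either way round below 0.14 rad) or (horizontal distance between stopper2_mid and jar4_mouth below 0.006 m and z of stopper2_mid in the frame of jar4_mouth between 0.005 and 0.0135 m and angle between the z axis of stopper2_mid and the z axis of jar4_mouth, either way round below 0.14 rad) or (horizontal distance between stopper3_mid and jar4_mouth below 0.006 m and z of stopper3_mid in the frame of jar4_mouth between 0.005 and 0.0135 m and angle between the z axis of stopper3_mid and the z axis of jar4_mouth, either way round below 0.14 rad) or (horizontal distance between stopper4_mid and jar4_mouth below 0.006 m and z of stopper4_mid in the frame of jar4_mouth between 0.005 and 0.0135 m and angle between the z axis of stopper4_mid and the z axis of jar4_mouth, either way round below 0.14 rad) or (horizontal distance between stopper5_mid and jar4_mouth below 0.006 m and z of stopper5_mid in the frame of jar4_mouth between 0.005 and 0.0135 m and angle between the z axis of stopper5_mid and the z axis of jar4_mouth, either way round below 0.14 rad)) and height (world z) of jar4_mouth between 0.092 and 0.108 m and value of joint drawer below 0.008 m); the robot touches nothing.
It fails at once if one of the other things on the bench is pushed more than 8 cm from its place (distance of any of tape, tin, partsbox, mug, driver, bearing, marker from where it was at the start of the episode above 0.08 m).
Of jar1, jar2, jar3, jar4 only 3 to 4 are there at a start; the rules pass over those that are not, and their reading is None.
At some moment in a run one of jar1, jar2, jar3, jar4 may be knocked a few centimetres aside while the robot is not near it.
Once in a run the grip may slacken for a moment while it holds something.
It also fails if it takes over 208 s, if anything falls off the work surface, if the arm or the gripper's body presses on something with over 40 N, if the wrist force passes 120 N, or if a joint passes its speed limit or range.

## Working session

There is one attempt and no reset: what is moved stays moved. The work goes in short steps, Python scripts to look and compute and a tool call to move; the robot and the scene stay as the last step left them, time stands still between calls to the robot, and variables do not carry over. Pictures are saved under pics/ and viewed, and the job is handed in when it is done.

Besides the shell and the picture viewer there is one more tool, called by a JSON object that holds its "method" and its "body", one argument or row to a line. jog_arm: Moves the arm, as the interface text tells. Its arguments: {"type":"object","properties":{"deltas":{"type":"array","items":{"type":"array"}},"force":{"type":"number"}},"required":["deltas"]}

I'll start by looking at the state and the cameras.

```bash
mkdir -p pics; ls
cat > h.py <<'E'
import numpy as np, cv2
from scipy.spatial.transform import Rotation as R
from plant import ctrl
def tool():
    s=ctrl.get_state(); T=np.eye(4); T[:3,:3]=R.from_quat(s["tcp_rot"]).as_matrix(); T[:3,3]=s["eef_pos"]; return s,T
def cam(name):
    s,T=tool(); c=ctrl.read_camera(name)
    c["W"]=np.array(c["T"]) if "T" in c else T@np.array(c["mount"])
    return c
def ray(c,u,v):
    xd=(u-c["cx"])/c["fx"]; yd=(v-c["cy"])/c["fy"]
    x,y=xd,yd
    for _ in range(20):
        r2=x*x+y*y; x=xd/(1+c["k1"]*r2); y=yd/(1+c["k1"]*r2)
    d=np.array([x,-y,-1.0]); return c["W"][:3,3], c["W"][:3,:3]@d
def onz(c,u,v,z):
    o,d=ray(c,u,v); return o+d*(z-o[2])/d[2]
def depthpt(c,u,v):
    o,d=ray(c,u,v); return o+d*c["range_z"][int(v),int(u)]
def proj(c,p):
    q=np.linalg.inv(c["W"])@np.append(p,1); x=q[0]/-q[2]; y=-q[1]/-q[2]; r2=x*x+y*y; k=1+c["k1"]*r2
    return c["cx"]+c["fx"]*x*k, c["cy"]+c["fy"]*y*k
def cloud(c):
    v,u=np.mgrid[0:400,0:640]; xd=(u-c["cx"])/c["fx"]; yd=(v-c["cy"])/c["fy"]; x,y=xd.copy(),yd.copy()
    for _ in range(15):
        r2=x*x+y*y; x=xd/(1+c["k1"]*r2); y=yd/(1+c["k1"]*r2)
    z=c["range_z"]; P=np.stack([x*z,-y*z,-z],-1)@c["W"][:3,:3].T+c["W"][:3,3]; P[z<=0]=np.nan; return P
def local(p):  # world shift in tool axes
    s,T=tool(); return T[:3,:3].T@(np.array(p)-T[:3,3])
E
python3 - <<'E'
from h import *
s,T=tool(); print({k:np.round(v,3) for k,v in s.items()}); print(T.round(3))
for n in ["side","top","wrist"]:
    c=cam(n); cv2.imwrite(f"pics/{n}0.png",c["pixels"]); print(n,c["fx"],c["fy"],c["cx"],c["cy"],c["k1"]); print(c["W"].round(3))
E
```

```text
pics
{'time': np.float64(0.0), 'qpos': array([ 0.956,  0.287,  1.578,  0.   ,  1.279, -0.15 ]), 'dq': array([ 0.001, -0.001, -0.   , -0.   ,  0.001, -0.001]), 'joint_efforts': array([-1.0000e-03, -4.0599e+01, -2.9262e+01, -0.0000e+00,  6.0000e-03,
       -0.0000e+00]), 'eef_pos': array([0.302, 0.603, 0.23 ]), 'tcp_rot': array([ 0.689, -0.163,  0.163, -0.687]), 'contact_force': array([-0.598, -0.381, -0.126]), 'wrist_torque': array([-0.054, -0.004, -0.027]), 'opening': np.float64(1.002)}
[[ 0.894 -0.001  0.448  0.302]
 [-0.448 -0.002  0.894  0.603]
 [-0.    -1.    -0.002  0.23 ]
 [ 0.     0.     0.     1.   ]]
side 448.1892173381896 448.1892173381896 318.5677630754645 202.70628208989095 -0.028691948492370598
[[ 0.824  0.355 -0.441  0.027]
 [-0.566  0.536 -0.627 -0.689]
 [ 0.014  0.766  0.642  0.892]
 [ 0.     0.     0.     1.   ]]
top 386.5913558236658 386.5913558236658 321.8513411820048 196.6771247320417 -0.01222394766891788
[[-0.015  0.992 -0.128  0.449]
 [-1.    -0.015  0.     0.088]
 [-0.002  0.128  0.992  1.043]
 [ 0.     0.     0.     1.   ]]
wrist 304.6335694701334 304.6335694701334 321.24441897697363 196.62308489626065 0.0023813469175093744
[[ 0.448 -0.862 -0.236  0.242]
 [ 0.894  0.432  0.12   0.634]
 [-0.002 -0.265  0.964  0.372]
 [ 0.     0.     0.     1.   ]]
```

View pics/side0.png

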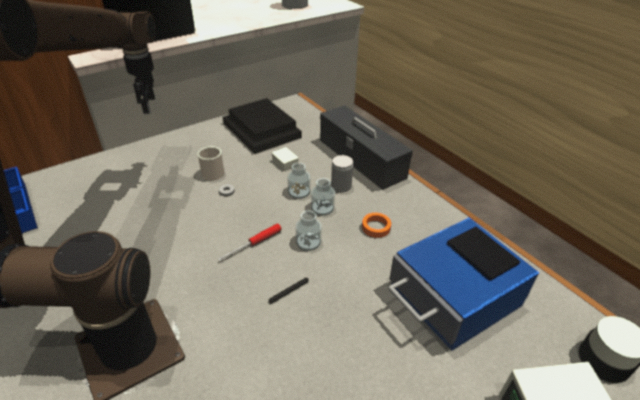

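View pics/top0.png

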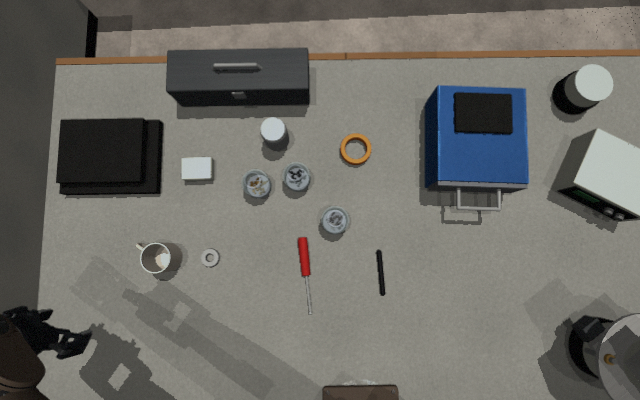

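View pics/wrist0.png

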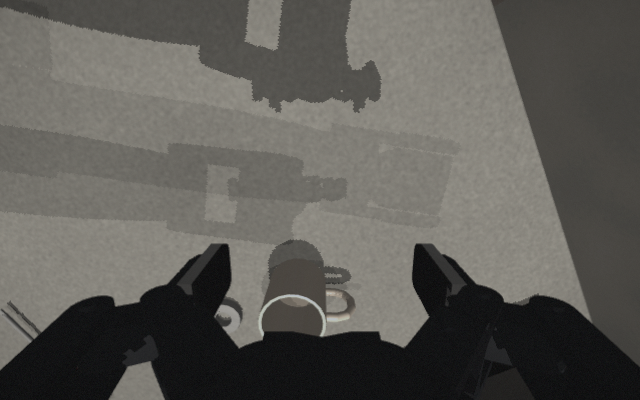

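Three jars are visible in the top view, at about (257,184), (296,178) and (335,221). The drawer is shut, and its bar is near (479,209). Next I'll measure these.

Run:
```python
from h import *
c=cam("top"); P=cloud(c)
im=c["pixels"]; 
cv2.imwrite("pics/top_bar.png",cv2.resize(im[170:230,420:540],None,fx=6,fy=6,interpolation=cv2.INTER_CUBIC))
cv2.imwrite("pics/top_jars.png",cv2.resize(im[150:250,230:360],None,fx=6,fy=6,interpolation=cv2.INTER_CUBIC))
# blue cabinet top
hsv=cv2.cvtColor(im,cv2.COLOR_BGR2HSV)
m=cv2.inRange(hsv,(100,120,60),(125,255,255))
m&=((P[...,2]>0.115)&(P[...,2]<0.135)).astype(np.uint8)*255
cn=max(cv2.findContours(m,0,2)[0],key=cv2.contourArea)
pts=np.array([onz(c,u,v,0.125)[:2] for u,v in cn[:,0]],np.float32)
r=cv2.minAreaRect(pts); print("cab",r); print(cv2.boxPoints(r)); print(np.nanmedian(P[m>0][:,2]))
# bar
sub=(slice(195,222),slice(450,510))
z=P[...,2][sub]; print(np.round(z[::2,::4],3))
q=P[sub][(z>0.085)&(z<0.11)]; print(len(q),np.nanmin(q,0),np.nanmax(q,0))
for u,v in [(257,184),(296,178),(335,221)]:
    zz=P[v-16:v+17,u-16:u+17,2]; print(np.round(zz[::4,::4],3))
```

```text
cab ((0.7172157764434814, -0.3064442276954651), (0.22009669244289398, 0.2398429960012436), 86.97980499267578)
[[ 0.59166265 -0.4100213 ]
 [ 0.83117247 -0.42265815]
 [ 0.8427689  -0.20286715]
 [ 0.6032591  -0.19023031]]
0.12522228918651523
[[-0.001 -0.002  0.097  0.001 -0.002  0.001  0.001  0.    -0.001 -0.002
  -0.001  0.001  0.099 -0.001 -0.001]
 [-0.001  0.003  0.1   -0.     0.    -0.003  0.    -0.002 -0.002  0.001
  -0.001  0.     0.098  0.004 -0.   ]
 [ 0.001 -0.001  0.1   -0.003  0.    -0.    -0.     0.001  0.001 -0.004
     nan  0.002  0.099  0.002  0.002]
 [-0.002 -0.002  0.099  0.001 -0.001 -0.001 -0.001 -0.003 -0.001 -0.003
   0.003  0.001  0.098 -0.002  0.   ]
 [-0.001  0.001  0.098 -0.    -0.001  0.001  0.     0.002 -0.005  0.001
   0.003  0.001  0.097 -0.001 -0.001]
 [ 0.002  0.002  0.099  0.002  0.002 -0.     0.     0.    -0.001 -0.001
   0.     0.003  0.099  0.002  0.002]
 [-0.     0.002  0.099  0.102  0.099  0.1    0.098  0.1    0.098  0.098
   0.099  0.1    0.099  0.001 -0.002]
 [ 0.003  0.001  0.095  0.097  0.098  0.097  0.101  0.099  0.099  0.096
   0.099  0.101  0.
[... 1838 characters left out ...]
14  0.031  0.025  0.002  0.     0.001]
 [ 0.001 -0.001 -0.001 -0.     0.001 -0.    -0.005  0.002 -0.001]]
[[-0.002  0.003  0.006  0.002  0.     0.002  0.001 -0.    -0.001]
 [-0.002  0.001  0.065  0.074  0.076  0.072  0.064    nan -0.002]
 [ 0.     0.065  0.079  0.006  0.006  0.088  0.078  0.002 -0.   ]
 [ 0.003  0.069  0.1    0.013  0.015  0.007  0.1    0.068 -0.001]
 [ 0.003  0.069  0.102  0.008  0.007  0.004  0.098  0.063  0.002]
 [-0.001  0.064  0.077  0.1    0.021  0.101  0.073  0.061  0.005]
 [ 0.    -0.002  0.069  0.073  0.074  0.076  0.065  0.     0.002]
 [ 0.    -0.001  0.002  0.051  0.063  0.001 -0.001 -0.001 -0.001]
 [-0.    -0.001 -0.001 -0.001 -0.001 -0.    -0.001  0.    -0.003]]
```

View pics/top_bar.png

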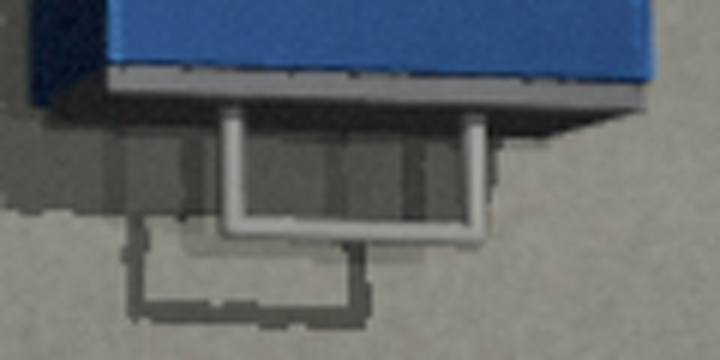

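View pics/top_jars.png

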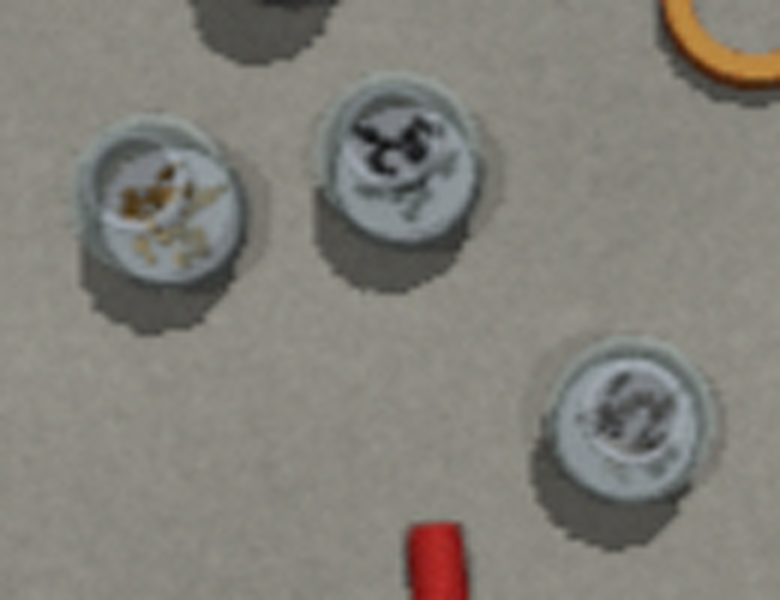

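```bash
cat >> h.py <<'E'
def fitcirc(p):
    A=np.c_[2*p[:,:2],np.ones(len(p))]; s=np.linalg.lstsq(A,(p[:,:2]**2).sum(1),rcond=None)[0]
    return s[:2],np.sqrt(s[2]+s[0]**2+s[1]**2)
E
python3 - <<'E'
from h import *
for n in ["top","side"]:
    c=cam(n); P=cloud(c); z=P[...,2]
    print(n)
    a=np.array([0.9986,-0.0527]); b=np.array([0.0527,0.9986])
    ok=(P[...,0]<0.575)&(P[...,0]>0.5)&(P[...,1]<-0.2)&(P[...,1]>-0.4)&(z>0.08)&(z<0.112)
    q=P[ok]; xa=q[:,:2]@a; ya=q[:,:2]@b
    k=xa<xa.min()+0.012
    q=q[k]; print("bar n",len(q),"x' %.4f..%.4f med %.4f y' %.4f..%.4f zmed %.4f zmax %.4f"%(xa[k].min(),xa[k].max(),np.median(xa[k]),ya[k].min(),ya[k].max(),np.median(q[:,2]),q[:,2].max()))
    ym=(ya[k].min()+ya[k].max())/2; print("mid",a*np.median(xa[k])+b*ym)
    # bar direction
    vx,vy,_,_=cv2.fitLine(q[:,:2].astype(np.float32),cv2.DIST_HUBER,0,0.01,0.01).ravel(); print("dir",np.degrees(np.arctan2(vx,vy)) if vy>0 else np.degrees(np.arctan2(-vx,-vy)))
    # jars: points with z in .092-.108
    ok=(P[...,0]<0.72)&(P[...,0]>0.4)&(P[...,1]>-0.05)&(P[...,1]<0.35)&(z>0.093)&(z<0.107)
    m=ok.astype(np.uint8)*255; m=cv2.dilate(m,np.ones((3,3)))
    nl,lab,st,ce=cv2.connectedComponentsWithStats(m)
    for i in range(1,nl):
        q=P[(lab==i)&ok]
        if len(q)<15: continue
        print(i,len(q),ce[i].round(),fitcirc(q),np.median(q[:,2]),q.min(0).round(3),q.max(0).round(3))
E
```

```text
top
bar n 189 x' 0.5468..0.5580 med 0.5519 y' -0.3220..-0.2141 zmed 0.0982 zmax 0.1028
mid [ 0.53695641 -0.29673606]
dir 3.3706615
1 22 [272. 140.] (array([0.72348055, 0.21092165]), np.float64(0.009827625008122667)) 0.09917078463190582 [0.715 0.198 0.093] [0.719 0.223 0.103]
2 98 [294. 172.] (array([0.63295209, 0.1549378 ]), np.float64(0.019343451992357475)) 0.09897669553506389 [0.612 0.134 0.093] [0.654 0.176 0.103]
3 105 [252. 180.] (array([0.61567092, 0.26047702]), np.float64(0.019231602836610122)) 0.09960111949183503 [0.595 0.24  0.093] [0.638 0.283 0.104]
4 99 [335. 218.] (array([0.51724909, 0.05653412]), np.float64(0.019173904276855253)) 0.1000773288264778 [0.498 0.037 0.094] [0.537 0.076 0.104]
side
bar n 220 x' 0.5461..0.5578 med 0.5505 y' -0.3235..-0.2134 zmed 0.0975 zmax 0.1026
mid [ 0.53557678 -0.29709492]
dir 2.3800998
1 75 [298. 167.] (array([0.61627079, 0.26002493]), np.float64(0.019468378377405008)) 0.09858471429938598 [0.594 0.239 0.093] [0.638 0.283 0.103]
2 15 [335. 165.] (array([0.72903681, 0.2095598 ]), np.float64(0.014982621502681228)) 0.09600535555446099 [0.713 0.196 0.093] [0.72  0.225 0.102]
3 86 [323. 183.] (array([0.63351027, 0.15371664]), np.float64(0.019488687189112893)) 0.09807135902480163 [0.612 0.132 0.093] [0.656 0.178 0.102]
4 103 [308. 216.] (array([0.51711905, 0.05604931]), np.float64(0.019408647628892807)) 0.09862834062905712 [0.496 0.035 0.093] [0.539 0.08  0.103]
```

```bash
cat >> h.py <<'E'
def go(p,yaw):  # yaw deg: heading of tool z (jaw axis); tool y down
    s,T=tool(); a=np.radians(yaw)
    z=np.array([np.cos(a),np.sin(a),0]); y=np.array([0,0,-1.]); x=np.cross(y,z)
    w=R.from_matrix(T[:3,:3].T@np.c_[x,y,z]).as_rotvec()
    print("t",round(float(s["time"]),2),"tcp",T[:3,3].round(4),"yaw",round(np.degrees(np.arctan2(T[1,2],T[0,2])),2),"open",round(float(s["opening"]),3),"F",np.round(s["contact_force"],1),"q",np.round(s["qpos"],2))
    print("turn",w.round(4),"shift",(T[:3,:3].T@(np.array(p)-T[:3,3])).round(4))
E
python3 -c "
from h import *
go([0.48,0.15,0.24],30); go([0.537,-0.297,0.2],-3)"
```

```text
t 0.3 tcp [0.3024 0.6032 0.2308] yaw 63.37 open 1.004 F [ 0.3 -0.2  0.9] q [ 0.96  0.29  1.58  0.    1.28 -0.15]
turn [9.000e-04 5.824e-01 1.000e-04] shift [ 0.3619 -0.0089 -0.3255]
t 0.3 tcp [0.3024 0.6032 0.2308] yaw 63.37 open 1.004 F [ 0.3 -0.2  0.9] q [ 0.96  0.29  1.58  0.    1.28 -0.15]
turn [8.0000e-04 1.1584e+00 4.0000e-04] shift [ 0.6132  0.0313 -0.6995]
```

{"method": "jog_arm", "body": {
  "deltas": [
    [[0,0.06,0],[0.036,-0.001,-0.033],1],
    [[0,0.12,0],[0.072,-0.002,-0.065],1],
    [[0,0.18,0],[0.109,-0.003,-0.098],1],
    [[0,0.24,0],[0.145,-0.004,-0.13],1],
    [[0,0.3,0],[0.181,-0.005,-0.163],1],
    [[0,0.36,0],[0.217,-0.006,-0.195],1],
    [[0,0.42,0],[0.253,-0.007,-0.228],1],
    [[0,0.48,0],[0.29,-0.008,-0.26],1],
    [[0,0.54,0],[0.326,-0.009,-0.293],0.8],
    [[0,0.58,0],[0.362,-0.009,-0.3255],0.6]
  ],
  "force": 40
}}

```text
time: 1.13
eef_pos: [0.4548, 0.2137, 0.2396]
tcp_rot: [0.612, -0.353, 0.354, -0.612]
contact_force: [1.1, -0.3, -0.3]
opening: 0.746
```

```bash
python3 -c "
from h import *
go([0.537,-0.297,0.2],-3)"
```

```text
t 1.13 tcp [0.4548 0.2137 0.2396] yaw 30.0 open 0.746 F [ 1.1 -0.3 -0.3] q [ 0.24 -0.11  1.98 -0.    1.26 -0.29]
turn [-5.00e-04  5.76e-01  5.00e-04] shift [ 0.4833  0.0399 -0.1842]
```

{"method": "jog_arm", "body": {
  "deltas": [
    [[0,0.06,0],[0.038,0.0,-0.014],0.6],
    [[0,0.12,0],[0.076,0.0,-0.028],0.6],
    [[0,0.18,0],[0.114,0.0,-0.043],0.6],
    [[0,0.24,0],[0.152,0.0,-0.057],0.6],
    [[0,0.3,0],[0.19,0.0,-0.072],0.6],
    [[0,0.36,0],[0.228,0.0,-0.086],0.6],
    [[0,0.42,0],[0.266,0.0,-0.1],0.6],
    [[0,0.48,0],[0.304,0.0,-0.115],0.6],
    [[0,0.54,0],[0.342,0.01,-0.13],0.6],
    [[0,0.576,0],[0.38,0.02,-0.145],0.6]
  ]
}}

```text
time: 1.97
eef_pos: [0.5195, -0.1896, 0.2209]
tcp_rot: [0.486, -0.513, 0.515, -0.486]
contact_force: [0.7, 0.7, 0.8]
opening: 0.597
```

```bash
python3 -c "
from h import *
go([0.537,-0.297,0.2],-3)"
```

```text
t 1.97 tcp [ 0.5195 -0.1896  0.2209] yaw -3.17 open 0.597 F [0.7 0.7 0.8] q [-0.53  0.03  1.89  0.    1.22 -0.48]
turn [-0.003  -0.003   0.0015] shift [0.1062 0.0211 0.0233]
```

{"method": "jog_arm", "body": {
  "deltas": [
    [[-0.003,-0.003,0.0015],[0.035,0.007,0.008],0.5],
    [[-0.003,-0.003,0.0015],[0.07,0.014,0.016],0.5],
    [[-0.003,-0.003,0.0015],[0.1062,0.021,0.0233],0.5],
    [[-0.003,-0.003,0.0015],[0.1062,0.031,0.0233],0.5],
    [[-0.003,-0.003,0.0015],[0.1062,0.041,0.0233],0.5],
    [[-0.003,-0.003,0.0015],[0.1062,0.041,0.0233],0.5]
  ]
}}

```text
time: 2.47
eef_pos: [0.5355, -0.2957, 0.1769]
tcp_rot: [-0.487, 0.515, -0.511, 0.486]
contact_force: [0.8, 0.6, 0.1]
opening: 0.503
```

```bash
python3 -c "
from h import *
go([0.5365,-0.297,0.078],-3)
c=cam('wrist'); cv2.imwrite('pics/w1.png',c['pixels'])
print(c['mount'].round(3)); print(proj(c,[0.5365,-0.297,0.094]))
P=cloud(c)
a=np.array([0.9986,-0.0527]); b=np.array([0.0527,0.9986])
ok=(P[...,0]<0.555)&(P[...,0]>0.5)&(P[...,1]<-0.25)&(P[...,1]>-0.34)&(P[...,2]>0.08)&(P[...,2]<0.112)
q=P[ok]; print(len(q), np.median(q[:,:2]@a), (q[:,:2]@a).min(),(q[:,:2]@a).max(), np.median(q[:,2]))
"
```

```text
t 2.47 tcp [ 0.5355 -0.2957  0.1769] yaw -3.03 open 0.503 F [0.8 0.6 0.1] q [-0.67  0.2   1.78  0.    1.16 -0.62]
turn [ 0.0045 -0.0005 -0.0037] shift [0.0016 0.0988 0.0015]
[[-0.    -0.964 -0.265 -0.067]
 [-0.     0.265 -0.964 -0.142]
 [ 1.    -0.    -0.    -0.001]
 [ 0.     0.     0.     1.   ]]
(np.float64(323.91314807489886), np.float64(205.48094992757828))
1498 0.5514490215452055 0.5461915081184678 0.5673730700268738 0.09772940759724881
```

View pics/w1.png

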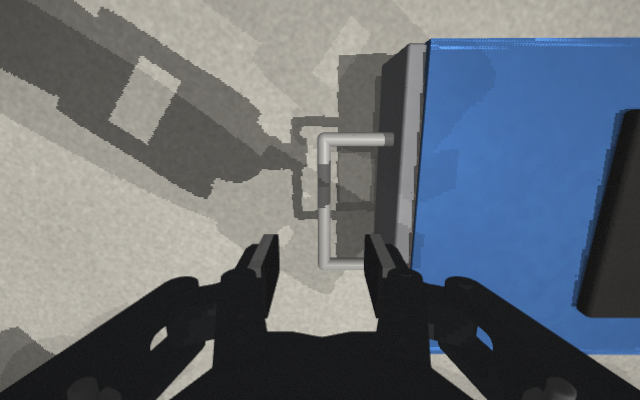

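The wrist view shows the bar at column ~324, between the fingers at columns 275 and 365. That agrees with the two fixed views, so I'm lowering onto it.

{"method": "jog_arm", "body": {
  "deltas": [
    [[0.0045,0,-0.0037],[0.0,0.025,0.001],0.5],
    [[0.0045,0,-0.0037],[0.001,0.05,0.0015],0.5],
    [[0.0045,0,-0.0037],[0.0016,0.075,0.0015],0.5],
    [[0.0045,0,-0.0037],[0.0016,0.092,0.0015],0.5],
    [[0.0045,0,-0.0037],[0.0016,0.0988,0.0015],0.5],
    [[0.0045,0,-0.0037],[0.0016,0.0988,0.0015],0.0],
    [[0.0045,0,-0.0037],[0.0016,0.0988,0.0015],0.0],
    [[0.0045,0,-0.0037],[0.0016,0.0988,0.0015],0.0],
    [[0.0045,0,-0.0037],[0.0016,0.0988,0.0015],0.0],
    [[0.0045,0,-0.0037],[0.0016,0.0988,0.0015],0.0]
  ],
  "force": 60
}}

```text
time: 3.35
eef_pos: [0.537, -0.2967, 0.0813]
tcp_rot: [0.487, -0.512, 0.513, -0.487]
contact_force: [-4.5, 2.6, 4.3]
opening: 0.087
```

```bash
python3 -c "
from h import *
go([0.5365-.1498*.9986,-0.297+.1498*.0527,0.078],-3)"
```

```text
t 3.35 tcp [ 0.537  -0.2967  0.0813] yaw -2.94 open 0.087 F [-4.5  2.6  4.3] q [-0.67  0.32  1.84 -0.    0.99 -0.62]
turn [-0.0003  0.0011  0.0011] shift [ 1.000e-04  3.300e-03 -1.503e-01]
```

{"method": "jog_arm", "body": {
  "deltas": [
    [[0,0,0],[0,0,-0.008],0],
    [[0,0,0],[0,0,-0.022],0],
    [[0,0,0],[0,0,-0.038],0],
    [[0,0,0],[0,0,-0.055],0],
    [[0,0,0],[0,0,-0.072],0],
    [[0,0,0],[0,0,-0.089],0],
    [[0,0,0],[0,0,-0.106],0],
    [[0,0,0],[0,0,-0.123],0],
    [[0,0,0],[0,0,-0.137],0],
    [[0,0,0],[0,0,-0.145],0]
  ]
}}

```text
time: 4.18
eef_pos: [0.3911, -0.2892, 0.0813]
tcp_rot: [0.487, -0.512, 0.514, -0.487]
contact_force: [2.9, 0.2, -5.8]
opening: 0.089
```

```bash
python3 -c "
from h import *
go([0.5365-.152*.9986,-0.297+.152*.0527,0.0813],-3)"
```

```text
t 4.18 tcp [ 0.3911 -0.2892  0.0813] yaw -2.98 open 0.089 F [ 2.9  0.2 -5.8] q [-0.85  0.05  2.14 -0.    0.94 -0.79]
turn [-0.0017  0.0003  0.0021] shift [ 0.0001  0.     -0.0064]
```

{"method": "jog_arm", "body": {
  "deltas": [
    [[0,0,0],[0,0,-0.003],0],
    [[0,0,0],[0,0,-0.0064],0],
    [[0,0,0],[0,0,-0.008],0],
    [[0,0,0],[0,0,-0.008],0],
    [[0,0,0],[0,0,-0.008],0]
  ]
}}

```text
time: 4.6
eef_pos: [0.3871, -0.289, 0.0814]
tcp_rot: [0.484, -0.509, 0.518, -0.488]
contact_force: [14.2, -0.4, -14.4]
opening: 0.094
```

```bash
python3 -c "
from h import *
go([0.38,-0.29,0.2],-3)"
```

```text
t 4.6 tcp [ 0.3871 -0.289   0.0814] yaw -3.14 open 0.094 F [ 14.2  -0.4 -14.4] q [-0.86  0.04  2.16  0.01  0.93 -0.81]
turn [-0.0132 -0.0024  0.004 ] shift [ 0.0018 -0.1187 -0.0054]
```

The drawer has reached its stop: the wrist force rose to 14 N after about 150 mm of travel. I'll release, rise and look.

{"method": "jog_arm", "body": {
  "deltas": [
    [[-0.01,0,0],[0,0,0.003],0],
    [[-0.013,0,0.004],[0,0,0.003],0.5],
    [[-0.013,0,0.004],[0,0,0.003],0.5],
    [[-0.013,0,0.004],[0,0,0.003],0.5],
    [[-0.013,0,0.004],[0,-0.03,0.003],0.5],
    [[-0.013,0,0.004],[0,-0.07,0.003],0.5],
    [[-0.013,0,0.004],[0,-0.11,0.003],0.5],
    [[-0.013,0,0.004],[-0.03,-0.14,0.02],0.5],
    [[-0.013,0,0.004],[-0.06,-0.14,0.05],0.5],
    [[-0.013,0,0.004],[-0.09,-0.14,0.07],0.5]
  ]
}}

```text
time: 5.43
eef_pos: [0.4625, -0.2035, 0.2269]
tcp_rot: [0.485, -0.511, 0.518, -0.486]
contact_force: [0.3, -0.4, -0.8]
opening: 0.5
```

Run:
```python
from h import *
go([0.519,-0.296,0.22],-3)
for n in ["top","side","wrist"]:
    c=cam(n); cv2.imwrite(f"pics/{n}2.png",c["pixels"])
```

```text
t 5.43 tcp [ 0.4625 -0.2035  0.2269] yaw -3.32 open 0.5 F [ 0.3 -0.4 -0.8] q [-0.62 -0.1   2.    0.    1.23 -0.56]
turn [-0.0082 -0.0056  0.005 ] shift [0.089  0.0078 0.0617]
```

View pics/top2.png

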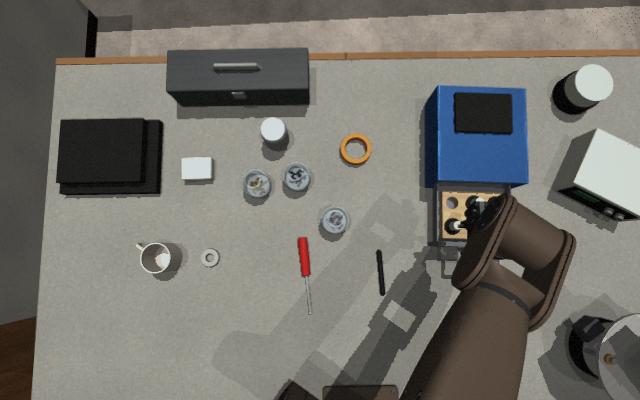

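View pics/wrist2.png

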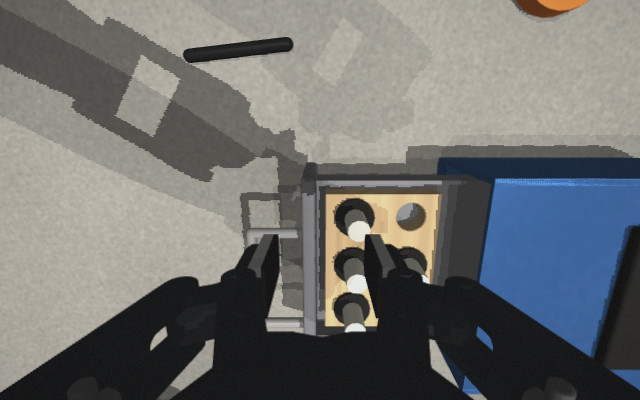

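View pics/side2.png

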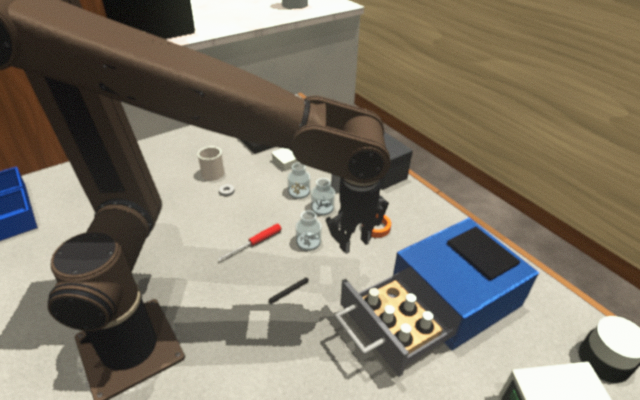

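The drawer is fully out. Five stoppers are in the rack, and the empty hole is in the back row at +55 (wrist px (410,215)). Next I'll locate the grip tops from the side and wrist views.

Run:
```python
from h import *
bar=np.array([0.387,-0.289]); a=np.array([0.9986,-0.0527]); b=np.array([0.0527,0.9986])
rk=bar+0.132*a
for i in (-1,1):
    for j in (1,0,-1): print("pred",i,j,(rk+.03*i*a+.055*j*b).round(4))
for n in ["side","wrist"]:
    c=cam(n); P=cloud(c); z=P[...,2]
    ok=(abs(P[...,0]-rk[0])<0.06)&(abs(P[...,1]-rk[1])<0.09)&(z>0.095)&(z<0.112)
    m=ok.astype(np.uint8); nl,lab,st,ce=cv2.connectedComponentsWithStats(m)
    for i in range(1,nl):
        q=P[lab==i]
        if len(q)<12: continue
        t=np.percentile(q[:,2],80); q=q[q[:,2]>t-0.006]
        print(n,len(q),ce[i].round(),((q.min(0)+q.max(0))/2).round(4),"med",np.median(q,0).round(4),"ext",(q.max(0)-q.min(0)).round(3))
```

```text
pred -1 1 [ 0.4918 -0.2395]
pred -1 0 [ 0.4889 -0.2944]
pred -1 -1 [ 0.486  -0.3493]
pred 1 1 [ 0.5517 -0.2426]
pred 1 0 [ 0.5488 -0.2975]
pred 1 -1 [ 0.5459 -0.3525]
side 71 [373. 293.] [ 0.4967 -0.2406  0.1024] med [ 0.4957 -0.2408  0.1028] ext [0.021 0.02  0.008]
side 73 [410. 298.] [ 0.5537 -0.2987  0.102 ] med [ 0.5523 -0.2988  0.1026] ext [0.022 0.02  0.009]
side 76 [389. 310.] [ 0.4936 -0.2958  0.1019] med [ 0.4934 -0.2958  0.1027] ext [0.024 0.021 0.008]
side 76 [427. 316.] [ 0.5503 -0.354   0.1019] med [ 0.55   -0.3543  0.1021] ext [0.02  0.022 0.008]
side 83 [406. 329.] [ 0.4905 -0.3505  0.1017] med [ 0.4904 -0.3515  0.1024] ext [0.021 0.021 0.007]
wrist 412 [361. 227.] [ 0.4952 -0.2389  0.1007] med [ 0.4946 -0.2374  0.1024] ext [0.021 0.022 0.007]
wrist 322 [358. 280.] [ 0.4907 -0.2937  0.1008] med [ 0.4907 -0.2927  0.1024] ext [0.017 0.021 0.007]
wrist 130 [425. 275.] [ 0.5554 -0.2923  0.1004] med [ 0.5563 -0.2905  0.1023] ext [0.014 0.013 0.007]
wrist 233 [358. 324.] [ 0.4898 -0.3437  0.1003] med [ 0.4897 -0.343   0.1022] ext [0.021 0.013 0.007]
```

Run:
```python
from h import *
a=np.array([0.9986,-0.0527]); b=np.array([0.0527,0.9986])
for n in ["side","wrist"]:
    c=cam(n); P=cloud(c); z=P[...,2]
    ok=(P[...,0]<0.43)&(P[...,0]>0.34)&(P[...,1]<-0.22)&(P[...,1]>-0.36)&(z>0.08)&(z<0.112)
    q=P[ok]; xa=q[:,:2]@a; ya=q[:,:2]@b; k=xa<xa.min()+0.012
    print(n,k.sum(),xa[k].min(),np.median(xa[k]),ya[k].min(),ya[k].max(),np.median(q[k][:,2]))
```

```text
side 246 0.4002057420116375 0.4050524806825232 -0.32409311128193125 -0.21416322576334954 0.09745060333215949
wrist 212 0.40026183227774165 0.4067398630051662 -0.317011966615757 -0.2124393270800085 0.0975625098619139
```

```bash
python3 -c "
from h import *
go([0.4955,-0.2398,0.19],87)"
```

```text
t 5.78 tcp [ 0.4594 -0.2032  0.2218] yaw -3.22 open 0.5 F [ 0.  -0.8  0.3] q [-0.62 -0.09  2.   -0.    1.23 -0.56]
turn [ 3.0000e-04 -1.5747e+00 -2.0000e-04] shift [0.0346 0.0318 0.0381]
```

{"method": "jog_arm", "body": {
  "deltas": [
    [[0,-0.12,0],[0.004,0.002,0.004],0.42],
    [[0,-0.24,0],[0.008,0.004,0.008],0.42],
    [[0,-0.36,0],[0.012,0.006,0.012],0.42],
    [[0,-0.48,0],[0.016,0.008,0.016],0.42],
    [[0,-0.6,0],[0.02,0.01,0.02],0.42],
    [[0,-0.72,0],[0.024,0.012,0.024],0.42],
    [[0,-0.84,0],[0.028,0.014,0.028],0.42],
    [[0,-0.96,0],[0.032,0.016,0.032],0.42],
    [[0,-1.08,0],[0.034,0.016,0.036],0.42],
    [[0,-1.2,0],[0.035,0.02,0.038],0.42]
  ]
}}

```text
time: 6.62
eef_pos: [0.4951, -0.2422, 0.2022]
tcp_rot: [0.692, -0.149, 0.149, -0.691]
contact_force: [-0.2, 0.2, 0.0]
opening: 0.423
```

```bash
python3 -c "
from h import *
go([0.4955,-0.2398,0.17],87)"
```

```text
t 6.62 tcp [ 0.4951 -0.2422  0.2022] yaw 65.71 open 0.423 F [-0.2  0.2  0. ] q [-0.64  0.04  1.91 -0.    1.19 -1.79]
turn [ 0.0007 -0.3716  0.0006] shift [-0.0007  0.0322  0.0024]
```

{"method": "jog_arm", "body": {
  "deltas": [
    [[0,-0.12,0],[0,0.008,0.001],0.42],
    [[0,-0.24,0],[0,0.016,0.002],0.42],
    [[0,-0.36,0],[0,0.026,0.0024],0.42],
    [[0,-0.372,0],[-0.0007,0.0322,0.0024],0.42],
    [[0,-0.372,0],[-0.0007,0.0322,0.0024],0.42]
  ]
}}

```text
time: 7.03
eef_pos: [0.4938, -0.2401, 0.168]
tcp_rot: [-0.706, 0.021, -0.019, 0.707]
contact_force: [0.4, 0.7, -0.1]
opening: 0.419
```

```bash
python3 -c "
from h import *
go([0.4955,-0.2398,0.074],87)
c=cam('wrist'); cv2.imwrite('pics/w3.png',c['pixels'])
P=cloud(c);z=P[...,2]
ok=(z>0.096)&(z<0.108)&(abs(P[...,0]-.52)<.06)&(abs(P[...,1]+.296)<.085); nl,lab,st,ce=cv2.connectedComponentsWithStats(ok.astype(np.uint8))
for i in range(1,nl):
    q=P[lab==i]
    if len(q)>60: print(ce[i].round(),((q.min(0)+q.max(0))/2).round(4),np.median(q,0).round(4),(q.max(0)-q.min(0)).round(3))
"
```

```text
t 7.03 tcp [ 0.4938 -0.2401  0.168 ] yaw 86.77 open 0.419 F [ 0.4  0.7 -0.1] q [-0.64  0.07  1.94 -0.    1.13 -2.15]
turn [-0.0013 -0.004  -0.003 ] shift [0.002  0.094  0.0003]
[171. 212.] [ 0.4891 -0.3487  0.1004] [ 0.4886 -0.3469  0.1024] [0.021 0.022 0.009]
[247. 212.] [ 0.4919 -0.2932  0.1003] [ 0.4911 -0.293   0.1025] [0.021 0.021 0.009]
[322. 211.] [ 0.4947 -0.2388  0.1003] [ 0.4939 -0.2389  0.1024] [0.022 0.021 0.008]
[177. 277.] [ 0.5428 -0.353   0.1   ] [ 0.5402 -0.3534  0.1015] [0.009 0.016 0.008]
```

View pics/w3.png

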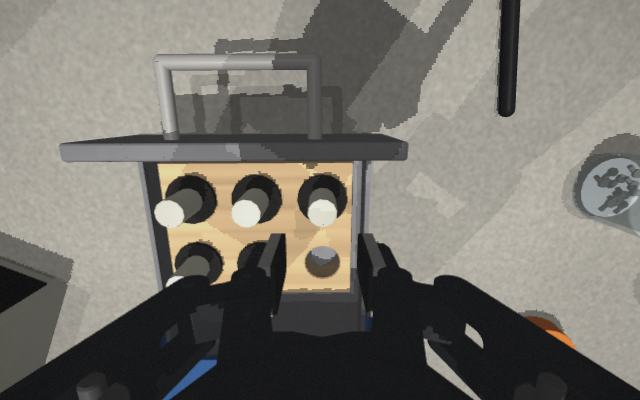

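The target stopper's grip is at column 322, midway between the fingers. Descending and gripping.

{"method": "jog_arm", "body": {
  "deltas": [
    [[-0.001,-0.004,-0.003],[0.001,0.025,0.0008],0.42],
    [[-0.001,-0.004,-0.003],[0.001,0.055,0.0008],0.42],
    [[-0.001,-0.004,-0.003],[0.001,0.08,0.0008],0.42],
    [[-0.001,-0.004,-0.003],[0.001,0.091,0.0008],0.42],
    [[-0.001,-0.004,-0.003],[0.001,0.094,0.0008],0.42],
    [[-0.001,-0.004,-0.003],[0.001,0.094,0.0008],0.42],
    [[-0.001,-0.004,-0.003],[0.001,0.094,0.0008],0],
    [[-0.001,-0.004,-0.003],[0.001,0.094,0.0008],0],
    [[-0.001,-0.004,-0.003],[0.001,0.094,0.0008],0],
    [[-0.001,-0.004,-0.003],[0.001,0.094,0.0008],0]
  ],
  "force": 50
}}

```text
time: 7.92
eef_pos: [0.4966, -0.2404, 0.077]
tcp_rot: [0.708, -0.017, 0.02, -0.706]
contact_force: [-0.4, -0.5, 3.8]
opening: 0.242
```

```bash
python3 -c "
from h import *
go([0.4948,-0.239,0.22],87)"
```

```text
t 7.92 tcp [ 0.4966 -0.2404  0.077 ] yaw 87.0 open 0.242 F [-0.4 -0.5  3.8] q [-0.63  0.2   1.99  0.    0.95 -2.15]
turn [ 0.0028 -0.0001  0.0047] shift [-0.0011 -0.143   0.0009]
```

{"method": "jog_arm", "body": {
  "deltas": [
    [[0.002,0,0.004],[-0.001,-0.01,0.001],0],
    [[0.002,0,0.004],[-0.001,-0.03,0.001],0],
    [[0.002,0,0.004],[-0.001,-0.06,0.001],0],
    [[0.002,0,0.004],[-0.001,-0.09,0.001],0],
    [[0.002,0,0.004],[-0.001,-0.12,0.001],0],
    [[0.002,0,0.004],[-0.001,-0.14,0.001],0],
    [[0.002,0,0.004],[-0.001,-0.143,0.001],0]
  ]
}}

```text
time: 8.5
eef_pos: [0.497, -0.2402, 0.2264]
tcp_rot: [0.709, -0.015, 0.022, -0.705]
contact_force: [0.2, -0.5, 0.6]
opening: 0.233
```

```bash
cat > look.py <<'E'
from h import *
import sys
def jars(n,out=None):
    c=cam(n); P=cloud(c); z=P[...,2]
    if out: cv2.imwrite("pics/"+out,c["pixels"])
    ok=(P[...,0]<0.76)&(P[...,0]>0.38)&(P[...,1]>-0.12)&(P[...,1]<0.4)&(z>0.093)&(z<0.107)
    nl,lab,st,ce=cv2.connectedComponentsWithStats(cv2.dilate(ok.astype(np.uint8),np.ones((3,3))))
    for i in range(1,nl):
        q=P[(lab==i)&ok]
        if len(q)<25: continue
        f,r=fitcirc(q); print(n,len(q),ce[i].round(),"fit",f.round(4),round(r,4),"mid",((q.min(0)+q.max(0))/2).round(4)[:2],"z",np.median(q[:,2]).round(4))
if __name__=="__main__":
    for a in sys.argv[1:]: n,_,o=a.partition(":"); jars(n,o or None)
E
python3 look.py top:t4.png side:s4.png wrist:w4.png; python3 -c "
from h import *
go([0.517,0.056,0.22],87)"
```

```text
top 375 [272. 131.] fit [0.7409 0.2107] 0.0204 mid [0.7374 0.2108] z 0.0997
top 96 [294. 172.] fit [0.6329 0.1549] 0.0193 mid [0.6333 0.1548] z 0.0995
top 101 [252. 180.] fit [0.6157 0.2605] 0.0192 mid [0.6163 0.2612] z 0.0993
top 97 [335. 218.] fit [0.5173 0.0564] 0.0191 mid [0.5173 0.0563] z 0.0997
side 71 [298. 167.] fit [0.6166 0.2605] 0.0193 mid [0.6143 0.2609] z 0.0984
side 80 [323. 183.] fit [0.6339 0.1542] 0.0192 mid [0.6337 0.1545] z 0.0984
side 102 [308. 216.] fit [0.5175 0.056 ] 0.0195 mid [0.5172 0.0564] z 0.0983
wrist 457 [630. 198.] fit [0.5165 0.0531] 0.0171 mid [0.517  0.0419] z 0.0981
t 8.65 tcp [ 0.4945 -0.2385  0.2194] yaw 87.0 open 0.237 F [-0.6 -0.2  0.1] q [-0.63  0.02  1.9  -0.    1.22 -2.15]
turn [ 0.0003 -0.0001 -0.    ] shift [ 0.0071 -0.0007  0.2953]
```

View pics/w4.png

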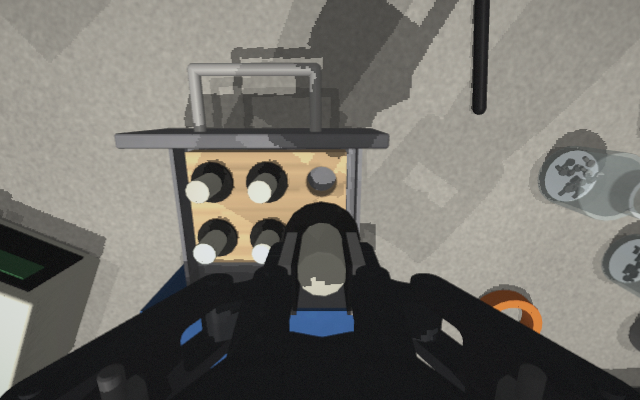

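```bash
cat > held.py <<'E'
from h import *
# held stopper in tool frame from wrist depth: bright grip top pixels
c=cam("wrist"); s,T=tool(); P=cloud(c); Q=(P-T[:3,3])@T[:3,:3]
im=c["pixels"]; 
box=np.s_[180:330,270:375]
q=Q[box].reshape(-1,3); 
top=q[(abs(q[:,0])<0.016)&(abs(q[:,2])<0.014)&(q[:,1]>-0.06)&(q[:,1]<0.01)]
h=np.percentile(top[:,1],3); print("top of grip y_tool",h)
t=top[top[:,1]<h+0.005]; print("n",len(t),"x",t[:,0].min().round(4),t[:,0].max().round(4),"z",t[:,2].min().round(4),t[:,2].max().round(4),"fit",fitcirc(t[:,[0,2]]))
col=q[(abs(q[:,0])<0.03)&(abs(q[:,2])<0.026)&(q[:,1]>0.0)&(q[:,1]<0.02)]
if len(col): print("collar pts",len(col),"y",np.percentile(col[:,1],[5,50,95]).round(4),"x",col[:,0].min().round(4),"z",col[:,2].min().round(4),col[:,2].max().round(4))
cv2.imwrite("pics/held.png",cv2.resize(im[150:350,220:420],None,fx=3,fy=3))
E
python3 held.py
```

```text
top of grip y_tool -0.053328301245416425
n 311 x -0.0133 0.008 z -0.014 0.014 fit (array([-0.0033713 ,  0.00010602]), np.float64(0.015371304549788896))
collar pts 1746 y [0.0032 0.0092 0.0109] x -0.0221 z -0.0201 0.0211
```

View pics/held.png

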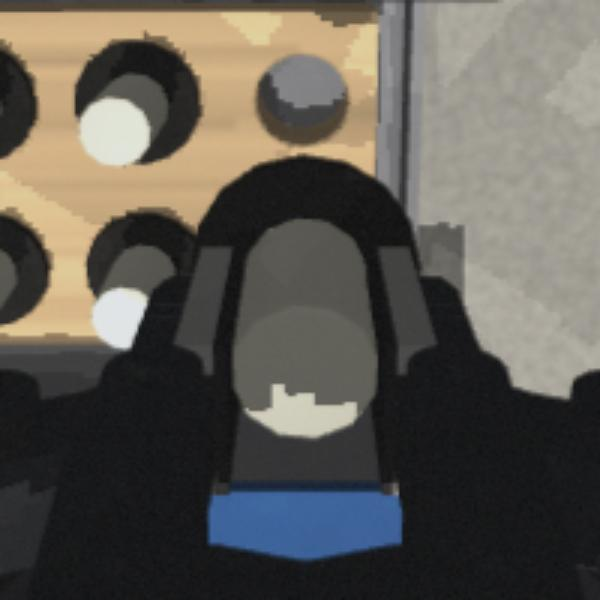

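```bash
cat > heldpix.py <<'E'
from h import *
import sys
# usage: col row y_tool -> tool coordinates of pixel ray at given y_tool
c=cam("wrist"); M=np.array(c["mount"]); c["W"]=M
for k in range(1,len(sys.argv),3):
    u,v,y=map(float,sys.argv[k:k+3]); o,d=ray(c,u,v); p=o+d*(y-o[1])/d[1]; print(p.round(4), "depth y",(o+d*c["range_z"][int(v),int(u)]).round(4))
E
python3 heldpix.py 322 273.5 -0.026 322 252 -0.026 322 295 -0.026 322 210 0.009
```

```text
[-0.0019 -0.026   0.0007] depth y [-0.002  -0.0262  0.0007]
[-0.0119 -0.026   0.0007] depth y [-0.0115 -0.0252  0.0007]
[ 0.0085 -0.026   0.0007] depth y [-0.0677 -0.1422  0.0004]
[-0.0189  0.009   0.0008] depth y [-0.0183  0.0109  0.0008]
```

```bash
python3 -c "
from h import *
go([0.5191,0.0555,0.21],87)"
```

```text
t 8.75 tcp [ 0.4938 -0.2381  0.2176] yaw 86.99 open 0.241 F [-0.1 -1.2 -0.8] q [-0.63  0.02  1.9  -0.    1.22 -2.15]
turn [-0.0015 -0.0001 -0.0028] shift [0.0098 0.008  0.2945]
```

{"method": "jog_arm", "body": {
  "deltas": [
    [[0,0,0],[0.001,0.001,0.02],0],
    [[0,0,0],[0.002,0.002,0.05],0],
    [[0,0,0],[0.003,0.003,0.085],0],
    [[0,0,0],[0.004,0.004,0.12],0],
    [[0,0,0],[0.005,0.005,0.155],0],
    [[0,0,0],[0.006,0.006,0.19],0],
    [[0,0,0],[0.007,0.007,0.225],0],
    [[0,0,0],[0.008,0.008,0.26],0],
    [[0,0,0],[0.009,0.008,0.285],0],
    [[0,0,0],[0.0098,0.008,0.2945],0]
  ]
}}

```text
time: 9.58
eef_pos: [0.5176, 0.0587, 0.2077]
tcp_rot: [-0.706, 0.02, -0.015, 0.708]
contact_force: [0.3, -0.6, -0.9]
opening: 0.245
```

{"method": "jog_arm", "body": {
  "deltas": [
    [[0,0,0],[0,0,0],0],
    [[0,0,0],[0,0,0],0],
    [[0,0,0],[0,0,0],0]
  ]
}}

```text
time: 9.83
eef_pos: [0.5172, 0.0577, 0.2066]
tcp_rot: [-0.706, 0.021, -0.014, 0.708]
contact_force: [-0.4, -0.2, -0.2]
opening: 0.242
```

```bash
python3 -c "
from h import *
go([0.5191,0.0555,0.15],87)";  python3 look.py side:s5.png wrist:w5.png; python3 held.py; python3 heldpix.py 322 273.5 -0.026 ;python3 -c "
from h import *
go([0.5191,0.0555,0.15],87)"
```

```text
t 9.83 tcp [0.5172 0.0577 0.2066] yaw 87.14 open 0.242 F [-0.4 -0.2 -0.2] q [-0.08 -0.03  1.97  0.    1.21 -1.61]
turn [-0.0021  0.0024 -0.0093] shift [ 0.0026  0.0566 -0.0023]
side 177 [341. 162.] fit [0.7407 0.2083] 0.0217 mid [0.7375 0.2117] z 0.1001
side 45 [296. 167.] fit [0.6149 0.2598] 0.0185 mid [0.6099 0.2607] z 0.098
side 84 [323. 183.] fit [0.6339 0.1538] 0.0194 mid [0.6345 0.1546] z 0.0984
side 97 [308. 216.] fit [0.5176 0.0557] 0.0196 mid [0.5179 0.0557] z 0.0986
wrist 540 [321. 186.] fit [0.5155 0.0578] 0.019 mid [0.5113 0.0576] z 0.0993
wrist 985 [545. 286.] fit [0.6145 0.2608] 0.0192 mid [0.6149 0.2616] z 0.0986
top of grip y_tool -0.05304815546951604
n 286 x -0.0139 0.0075 z -0.014 0.014 fit (array([-0.00441971,  0.00019337]), np.float64(0.014916953843757685))
collar pts 1781 y [0.0034 0.0106 0.0123] x -0.0226 z -0.0198 0.0215
[-0.0019 -0.026   0.0007] depth y [-0.0019 -0.026   0.0007]
t 10.03 tcp [0.5177 0.0575 0.2077] yaw 87.08 open 0.238 F [ 0.6  0.3 -0.2] q [-0.09 -0.03  1.97  0.    1.21 -1.61]
turn [-0.0024  0.0013 -0.0072] shift [ 0.0019  0.0576 -0.0021]
```

View pics/w5.png

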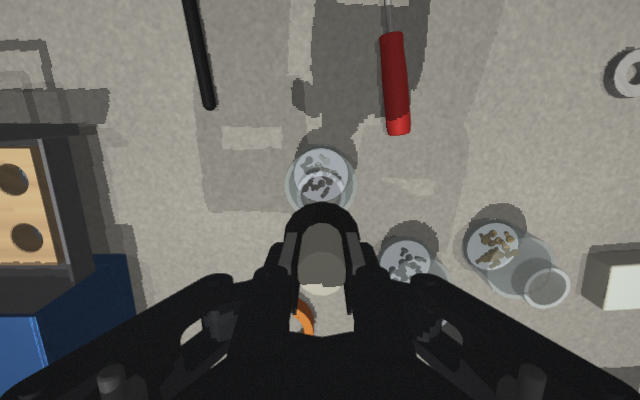

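{"method": "jog_arm", "body": {
  "deltas": [
    [[-0.002,0.001,-0.007],[0.0005,0.012,-0.0007],0],
    [[-0.002,0.001,-0.007],[0.0005,0.024,-0.0007],0],
    [[-0.002,0.001,-0.007],[0.0005,0.036,-0.0007],0],
    [[-0.002,0.001,-0.007],[0.0005,0.046,-0.0007],0],
    [[-0.002,0.001,-0.007],[0.0005,0.053,-0.0007],0],
    [[-0.002,0.001,-0.007],[0.0005,0.053,-0.0007],0],
    [[-0.002,0.001,-0.007],[0.0005,0.053,-0.0007],0]
  ]
}}

```text
time: 10.62
eef_pos: [0.5175, 0.057, 0.1539]
tcp_rot: [-0.707, 0.019, -0.018, 0.707]
contact_force: [0.0, 0.4, -1.7]
opening: 0.241
```

```bash
cat > jarw.py <<'E'
from h import *
import sys
# rim in wrist view, tool frame; args expected world x,y
e=np.array([float(sys.argv[1]),float(sys.argv[2])])
s,T=tool(); c=cam("wrist"); P=cloud(c); Q=(P-T[:3,3])@T[:3,:3]
ok=(P[...,2]>0.094)&(P[...,2]<0.106)&(np.hypot(P[...,0]-e[0],P[...,1]-e[1])<0.03)
m=ok&(Q[...,0]<-0.012) if len(sys.argv)>3 else ok
q=Q[m]; w=P[m]
if len(q)>20:
    # outer edge: fit circle with radius fixed 21.5 outer to outer arc is overkill: plain fit
    print("n",len(q),"rim fit tool",fitcirc(q[:,[0,2]]),"x",q[:,0].min().round(4),"z",q[:,2].min().round(4),q[:,2].max().round(4),"zw",np.median(w[:,2]).round(4))
    print("outer-edge centre: x",round(q[:,0].min()+.0215,4),"z",round((q[:,2].min()+q[:,2].max())/2,4))
cv2.imwrite("pics/jw.png",cv2.resize(c["pixels"][120:320,200:440],None,fx=3,fy=3))
E
python3 jarw.py 0.516 0.057; python3 heldpix.py 322 273.5 -0.026; python3 -c "
from h import *
go([0.5191,0.0555,0.115],87)"
```

```text
n 619 rim fit tool (array([-0.00209339,  0.00068035]), np.float64(0.018923551361478764)) x -0.0225 z -0.0203 0.0213 zw 0.0992
outer-edge centre: x -0.001 z 0.0005
[-0.0019 -0.026   0.0007] depth y [-0.0016 -0.0254  0.0007]
t 10.72 tcp [0.5183 0.0569 0.1552] yaw 87.02 open 0.236 F [ 0.5 -0.3 -0.5] q [-0.09  0.02  2.02  0.    1.1  -1.6 ]
turn [-0.0004  0.0004  0.0007] shift [ 0.0009  0.0402 -0.0014]
```

View pics/jw.png

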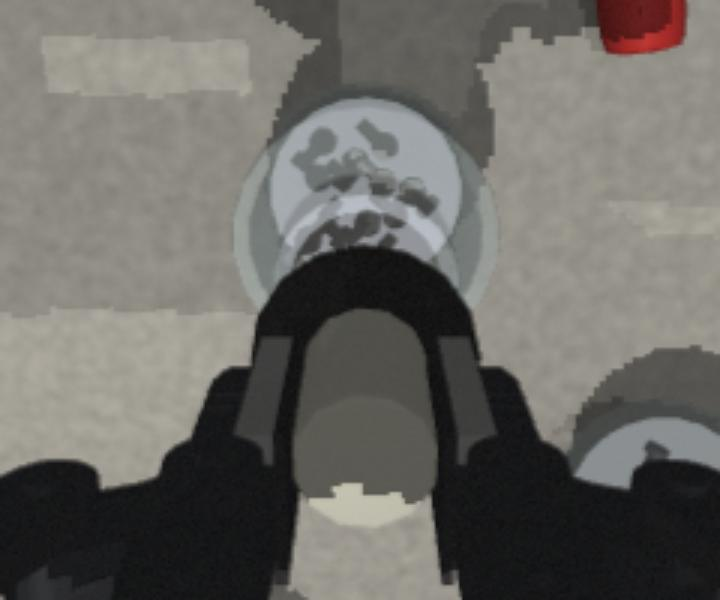

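The wrist view shows the rim centre at tool (-1.5, 0.6) mm and the held stopper at (-1.9, 0.7) mm, so they are aligned. Lowering straight down.

{"method": "jog_arm", "body": {
  "deltas": [
    [[0,0,0],[0.0003,0.01,0],0],
    [[0,0,0],[0.0003,0.02,0],0],
    [[0,0,0],[0.0003,0.027,0],0],
    [[0,0,0],[0.0003,0.032,0],0],
    [[0,0,0],[0.0003,0.037,0],0],
    [[0,0,0],[0.0003,0.04,0],0],
    [[0,0,0],[0.0003,0.042,0],0],
    [[0,0,0],[0.0003,0.042,0],0]
  ]
}}

```text
time: 11.38
eef_pos: [0.5193, 0.0569, 0.115]
tcp_rot: [-0.707, 0.018, -0.019, 0.707]
contact_force: [-3.1, -0.4, 7.8]
opening: 0.236
```

```bash
python3 -c "
from h import *
go([0.5191,0.0555,0.115],87)
c=cam('wrist'); cv2.imwrite('pics/jw2.png',cv2.resize(c['pixels'][120:320,200:440],None,fx=3,fy=3))"
```

```text
t 11.38 tcp [0.5193 0.0569 0.115 ] yaw 87.03 open 0.236 F [-3.1 -0.4  7.8] q [-0.09  0.08  2.04  0.    1.02 -1.6 ]
turn [-0.0003  0.0006  0.0012] shift [-0.0001  0.     -0.0014]
```

View pics/jw2.png

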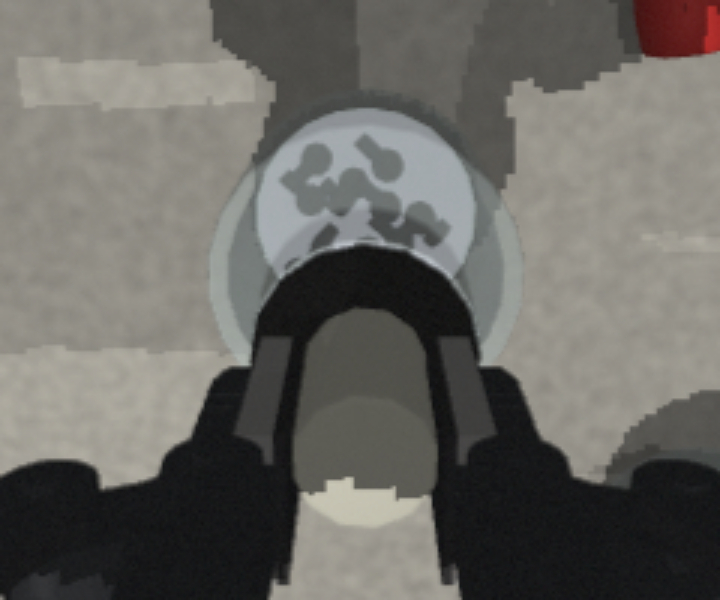

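Contact force is 7.8 N at exactly the expected height, with the collar covering the rim. Releasing and retreating.

{"method": "jog_arm", "body": {
  "deltas": [
    [[0,0,0],[0,-0.001,0],0.1],
    [[0,0,0],[0,-0.001,0],0.42],
    [[0,0,0],[0,-0.001,0],0.42],
    [[0,0,0],[0,-0.001,0],0.42],
    [[0,0,0],[0,-0.02,0],0.42],
    [[0,0,0],[0,-0.05,0],0.42],
    [[0,0,0],[0,-0.08,0],0.42],
    [[0,0,0],[0,-0.1,-0.02],0.42],
    [[0,0,0],[0,-0.105,-0.06],0.42],
    [[0,0,0],[0,-0.105,-0.1],0.42]
  ]
}}

```text
time: 12.27
eef_pos: [0.5153, -0.0435, 0.223]
tcp_rot: [0.707, -0.015, 0.02, -0.706]
contact_force: [1.2, 0.1, 0.5]
opening: 0.422
```

```bash
cat > stop.py <<'E'
from h import *
import sys
# stoppered jars: grip tops near z .141 and collars near .105
for n in sys.argv[1:]:
    c=cam(n); cv2.imwrite(f"pics/stop_{n}.png",c["pixels"]); P=cloud(c); z=P[...,2]
    ok=(P[...,0]<0.70)&(P[...,0]>0.4)&(P[...,1]>-0.12)&(P[...,1]<0.36)&(z>0.132)&(z<0.15)
    nl,lab,st,ce=cv2.connectedComponentsWithStats(ok.astype(np.uint8))
    for i in range(1,nl):
        q=P[lab==i]
        if len(q)<12: continue
        t=np.percentile(q[:,2],70); q=q[q[:,2]>t-.006]
        print(n,"grip",len(q),ce[i].round(),((q.min(0)+q.max(0))/2).round(4),"ext",(q.max(0)-q.min(0)).round(3),"ztop",t.round(4))
        g=(q.min(0)+q.max(0))/2
        k=(np.hypot(P[...,0]-g[0],P[...,1]-g[1])<.03)&(z>.096)&(z<.112)
        k2=P[k]; 
        if len(k2)>10: print("   collar z pct",np.percentile(k2[:,2],[10,50,90]).round(4),"mid",((k2.min(0)+k2.max(0))/2).round(4),"ext",(k2.max(0)-k2.min(0)).round(3))
E
python3 stop.py top side wrist; python3 look.py top side
python3 -c "
from h import *
go([0.4915,-0.294,0.2],87)"
```

```text
top grip 65 [335. 216.] [0.519  0.0565 0.1411] ext [0.019 0.021 0.008] ztop 0.1418
   collar z pct [0.1009 0.1047 0.1072] mid [0.5183 0.0565 0.1039] ext [0.041 0.039 0.013]
side grip 44 [309. 204.] [0.5177 0.0558 0.1393] ext [0.019 0.021 0.009] ztop 0.1409
   collar z pct [0.098  0.1042 0.107 ] mid [0.5183 0.0557 0.1039] ext [0.044 0.042 0.016]
wrist grip 668 [457. 200.] [0.5173 0.057  0.1386] ext [0.021 0.021 0.008] ztop 0.1407
   collar z pct [0.0992 0.1041 0.1054] mid [0.5171 0.0569 0.104 ] ext [0.044 0.041 0.016]
top 370 [272. 131.] fit [0.7406 0.2106] 0.0203 mid [0.7372 0.211 ] z 0.0998
top 97 [294. 172.] fit [0.6329 0.1548] 0.0194 mid [0.6331 0.1548] z 0.0998
top 102 [252. 180.] fit [0.6158 0.2607] 0.0192 mid [0.6162 0.2613] z 0.0992
top 165 [335. 218.] fit [0.5183 0.0565] 0.0174 mid [0.5185 0.0565] z 0.1045
side 72 [298. 167.] fit [0.6165 0.2604] 0.0195 mid [0.6148 0.2611] z 0.0984
side 30 [347. 164.] fit [0.748  0.1894] 0.0096 mid [0.7477 0.1889] z 0.0999
side 28 [318. 183.] fit [0.6337 0.154 ] 0.02 mid [0.6238 0.1589] z 0.0989
side 129 [308. 216.] fit [0.5179 0.0555] 0.0178 mid [0.5176 0.0552] z 0.1034
t 12.52 tcp [ 0.5137 -0.0429  0.2194] yaw 86.98 open 0.421 F [ 0.2 -0.4 -0.3] q [-0.28 -0.06  1.98  0.    1.22 -1.8 ]
turn [-0.001  -0.0003  0.0002] shift [-0.0089  0.0191 -0.252 ]
```

View pics/stop_side.png

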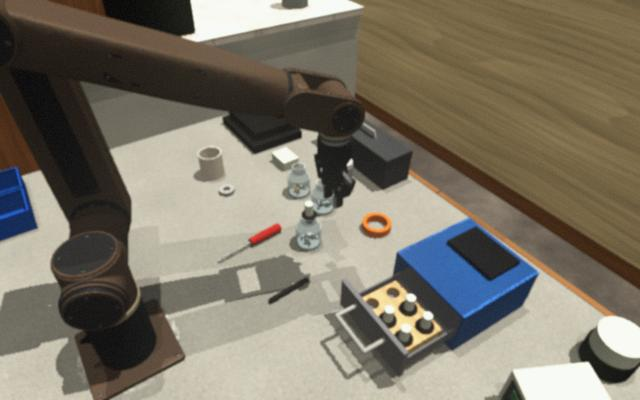

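Jar C is done: grip top at 141 mm, collar concentric within 1 mm in all views. The front-middle stopper is next.

{"method": "jog_arm", "body": {
  "deltas": [
    [[0,0,0],[-0.001,0.001,-0.02],0.42],
    [[0,0,0],[-0.002,0.002,-0.05],0.42],
    [[0,0,0],[-0.003,0.004,-0.085],0.42],
    [[0,0,0],[-0.004,0.006,-0.12],0.42],
    [[0,0,0],[-0.005,0.009,-0.155],0.42],
    [[0,0,0],[-0.006,0.012,-0.19],0.42],
    [[0,0,0],[-0.007,0.016,-0.22],0.42],
    [[0,0,0],[-0.008,0.03,-0.24],0.42],
    [[0,0,0],[-0.0085,0.045,-0.2515],0.42],
    [[0,0,0],[-0.0085,0.049,-0.2515],0.42]
  ]
}}

```text
time: 13.35
eef_pos: [0.491, -0.2933, 0.167]
tcp_rot: [-0.705, 0.02, -0.018, 0.708]
contact_force: [0.1, 0.1, 0.0]
opening: 0.418
```

{"method": "jog_arm", "body": {
  "deltas": [
    [[0,0,0],[0,0,0],0.42],
    [[0,0,0],[0,0,0],0.42]
  ]
}}

```text
time: 13.52
eef_pos: [0.4911, -0.2915, 0.166]
tcp_rot: [-0.705, 0.02, -0.016, 0.709]
contact_force: [0.6, 0.9, -0.3]
opening: 0.418
```

```bash
cat > rack.py <<'E'
from h import *
c=cam('wrist'); cv2.imwrite('pics/rack.png',c['pixels'])
P=cloud(c);z=P[...,2]
ok=(z>0.096)&(z<0.108)&(abs(P[...,0]-.52)<.06)&(abs(P[...,1]+.296)<.085); nl,lab,st,ce=cv2.connectedComponentsWithStats(ok.astype(np.uint8))
for i in range(1,nl):
    q=P[lab==i]
    if len(q)>60: print(ce[i].round(),((q.min(0)+q.max(0))/2).round(4),np.median(q,0).round(4),(q.max(0)-q.min(0)).round(3))
E
python3 rack.py; python3 -c "
from h import *
go([0.4915,-0.2937,0.074],87)"
```

```text
[240. 213.] [ 0.4892 -0.3485  0.1001] [ 0.4884 -0.3479  0.1024] [0.021 0.021 0.008]
[317. 212.] [ 0.4919 -0.2938  0.1001] [ 0.4911 -0.2938  0.1024] [0.022 0.022 0.008]
[317. 286.] [ 0.5517 -0.297   0.1001] [ 0.5502 -0.2968  0.1024] [0.021 0.022 0.008]
t 13.57 tcp [ 0.4915 -0.2917  0.1669] yaw 87.05 open 0.416 F [-0.1 -0.4 -0.3] q [-0.71  0.13  1.89  0.    1.13 -2.23]
turn [-0.0045  0.0009 -0.0041] shift [ 0.0005  0.0929 -0.0024]
```

View pics/rack.png

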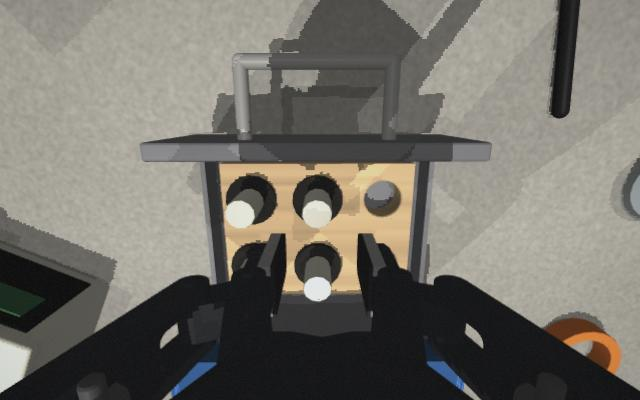

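The wrist view shows the next stopper at (317,212), 2 mm from the jaw centre. Correcting that and descending.

{"method": "jog_arm", "body": {
  "deltas": [
    [[-0.004,0,-0.004],[-0.0005,0.02,-0.0022],0.42],
    [[-0.004,0,-0.004],[-0.0005,0.05,-0.0022],0.42],
    [[-0.004,0,-0.004],[-0.0005,0.078,-0.0022],0.42],
    [[-0.004,0,-0.004],[-0.0005,0.09,-0.0022],0.42],
    [[-0.004,0,-0.004],[-0.0005,0.093,-0.0022],0.42],
    [[-0.004,0,-0.004],[-0.0005,0.093,-0.0022],0.42],
    [[-0.004,0,-0.004],[-0.0005,0.093,-0.0022],0],
    [[-0.004,0,-0.004],[-0.0005,0.093,-0.0022],0],
    [[-0.004,0,-0.004],[-0.0005,0.093,-0.0022],0],
    [[-0.004,0,-0.004],[-0.0005,0.093,-0.0022],0]
  ]
}}

```text
time: 14.4
eef_pos: [0.4919, -0.2944, 0.0761]
tcp_rot: [0.708, -0.017, 0.019, -0.706]
contact_force: [1.0, 0.8, 5.2]
opening: 0.242
```

{"method": "jog_arm", "body": {
  "deltas": [
    [[0,0,0],[0,-0.01,0],0],
    [[0,0,0],[0,-0.03,0],0],
    [[0,0,0],[0,-0.06,0],0],
    [[0,0,0],[0,-0.09,0],0],
    [[0,0,0],[0,-0.12,0],0],
    [[0,0,0],[0,-0.14,0.01],0],
    [[0,0,0],[0,-0.143,0.04],0],
    [[0,0,0],[0.01,-0.143,0.07],0],
    [[0,0,0],[0.02,-0.143,0.1],0],
    [[0,0,0],[0.03,-0.143,0.13],0]
  ]
}}

```text
time: 15.23
eef_pos: [0.5281, -0.1648, 0.2203]
tcp_rot: [0.708, -0.017, 0.02, -0.706]
contact_force: [0.8, -0.4, -0.9]
opening: 0.242
```

```bash
python3 held.py; python3 heldpix.py 322 273.5 -0.026; python3 look.py top side; python3 -c "
from h import *
go([0.6345,0.154,0.21],87)"
```

```text
top of grip y_tool -0.052941254254757285
n 308 x -0.0148 0.0068 z 0.0066 0.014 fit (array([-0.004074  ,  0.01096041]), np.float64(0.009914772163592274))
collar pts 1632 y [0.0027 0.0093 0.0112] x -0.0218 z -0.0247 0.0164
[-0.0019 -0.026   0.0007] depth y [-0.0024 -0.0269  0.0007]
top 378 [272. 131.] fit [0.7404 0.2103] 0.0205 mid [0.737  0.2098] z 0.0998
top 94 [294. 172.] fit [0.633  0.1548] 0.0193 mid [0.6333 0.1547] z 0.0993
top 102 [252. 180.] fit [0.6157 0.2606] 0.0192 mid [0.6163 0.2613] z 0.0991
top 166 [335. 218.] fit [0.5184 0.0564] 0.0175 mid [0.5185 0.0565] z 0.1043
side 171 [341. 162.] fit [0.7413 0.2086] 0.0213 mid [0.7373 0.2113] z 0.1001
side 72 [298. 167.] fit [0.6163 0.2599] 0.0197 mid [0.6167 0.2602] z 0.0986
side 82 [323. 183.] fit [0.6341 0.1543] 0.0194 mid [0.6342 0.1546] z 0.0982
side 126 [308. 216.] fit [0.5176 0.0551] 0.0173 mid [0.5169 0.0554] z 0.1039
t 15.43 tcp [ 0.5281 -0.1654  0.2196] yaw 87.15 open 0.241 F [ 1.  -0.5  0.3] q [-0.49  0.03  1.89 -0.    1.22 -2.01]
turn [0.0026 0.0027 0.0037] shift [0.0904 0.0091 0.3243]
```

View pics/held.png

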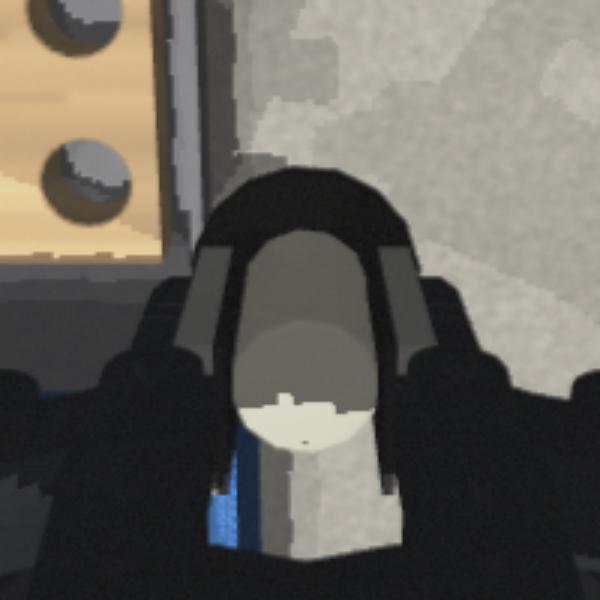

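{"method": "jog_arm", "body": {
  "deltas": [
    [[0,0,0],[0.004,0.0,0.015],0],
    [[0,0,0],[0.014,0.0,0.05],0],
    [[0,0,0],[0.025,0.0,0.09],0],
    [[0,0,0],[0.036,0.0,0.13],0],
    [[0,0,0],[0.047,0.0,0.17],0],
    [[0,0,0],[0.058,0.0,0.21],0],
    [[0,0,0],[0.068,0.002,0.25],0],
    [[0,0,0],[0.078,0.004,0.285],0],
    [[0,0,0],[0.086,0.007,0.312],0],
    [[0.002,0.002,0.003],[0.089,0.009,0.3245],0]
  ]
}}

```text
time: 16.27
eef_pos: [0.6339, 0.1562, 0.21]
tcp_rot: [-0.707, 0.018, -0.018, 0.707]
contact_force: [-0.3, -0.3, -0.1]
opening: 0.24
```

{"method": "jog_arm", "body": {
  "deltas": [
    [[0,0,0],[0,0.02,0],0],
    [[0,0,0],[0,0.04,0],0],
    [[0,0,0],[0,0.05,0],0],
    [[0,0,0],[0,0.05,0],0],
    [[0,0,0],[0,0.05,0],0]
  ]
}}

```text
time: 16.68
eef_pos: [0.6338, 0.1548, 0.1595]
tcp_rot: [0.707, -0.019, 0.018, -0.707]
contact_force: [0.5, 0.3, 0.1]
opening: 0.242
```

```bash
python3 jarw.py 0.633 0.1545; python3 heldpix.py 322 278 -0.026;python3 look.py wrist; python3 -c "
from h import *
go([0.6335,0.154,0.114],87)"
```

```text
n 662 rim fit tool (array([-0.00198078,  0.00126132]), np.float64(0.018972187068867708)) x -0.0226 z -0.0201 0.0226 zw 0.0992
outer-edge centre: x -0.0011 z 0.0013
[ 0.0002 -0.026   0.0007] depth y [ 0.0005 -0.0256  0.0007]
wrist 2887 [159.  40.] fit [0.5188 0.0592] 0.017 mid [0.519  0.0584] z 0.1042
wrist 1525 [474. 176.] fit [0.6152 0.2611] 0.0191 mid [0.6156 0.2619] z 0.099
wrist 695 [322. 194.] fit [0.6317 0.1561] 0.0189 mid [0.6254 0.156 ] z 0.0992
t 16.83 tcp [0.635  0.1555 0.1619] yaw 87.05 open 0.241 F [-0.8 -0.3  0. ] q [ 0.09  0.3   1.69 -0.    1.15 -1.43]
turn [-0.0003  0.0009  0.0037] shift [-0.0016  0.0479 -0.0016]
```

View pics/jw.png

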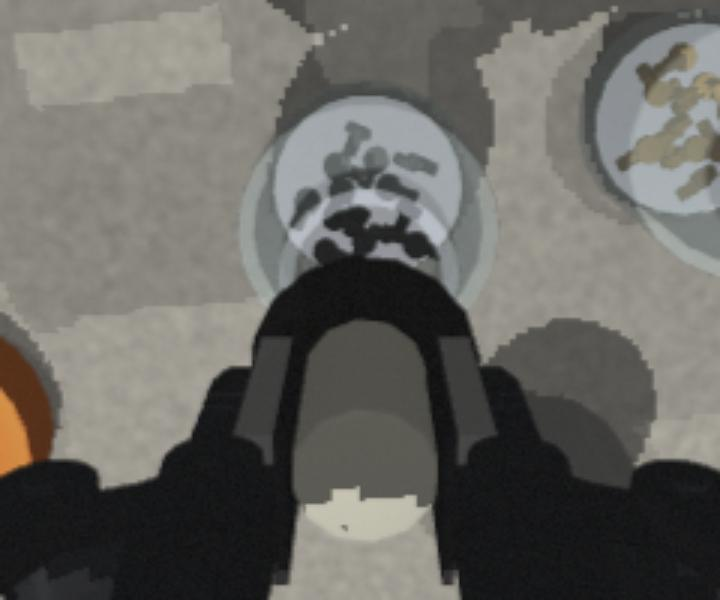

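{"method": "jog_arm", "body": {
  "deltas": [
    [[0,0,0.002],[-0.0015,0.01,-0.0003],0],
    [[0,0,0.002],[-0.0015,0.02,-0.0003],0],
    [[0,0,0.002],[-0.0015,0.03,-0.0003],0],
    [[0,0,0.002],[-0.0015,0.038,-0.0003],0],
    [[0,0,0.002],[-0.0015,0.044,-0.0003],0],
    [[0,0,0.002],[-0.0015,0.048,-0.0003],0],
    [[0,0,0.002],[-0.0015,0.05,-0.0003],0],
    [[0,0,0.002],[-0.0015,0.05,-0.0003],0]
  ]
}}

```text
time: 17.5
eef_pos: [0.6344, 0.1554, 0.1142]
tcp_rot: [-0.707, 0.017, -0.019, 0.707]
contact_force: [-2.6, -1.3, 8.1]
opening: 0.242
```

```bash
python3 -c "
from h import *
go([0.6335,0.154,0.114],87)
c=cam('wrist'); cv2.imwrite('pics/jw3.png',cv2.resize(c['pixels'][120:320,200:440],None,fx=3,fy=3))"
```

```text
t 17.5 tcp [0.6344 0.1554 0.1142] yaw 87.08 open 0.242 F [-2.6 -1.3  8.1] q [ 0.09  0.35  1.72 -0.    1.07 -1.43]
turn [-0.0001  0.0013  0.0024] shift [-0.0008  0.0002 -0.0015]
```

View pics/jw3.png

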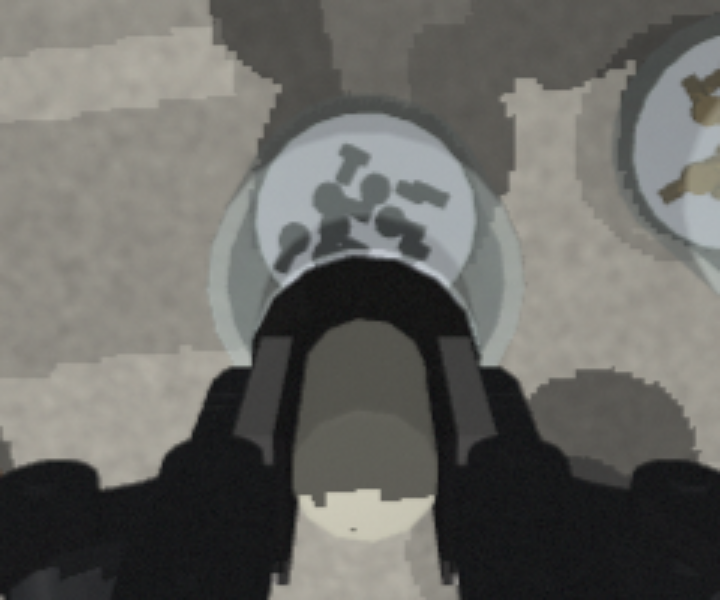

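The collar is on the rim, with 8 N of contact at the expected height. Releasing.

{"method": "jog_arm", "body": {
  "deltas": [
    [[0,0,0],[0,-0.001,0],0.1],
    [[0,0,0],[0,-0.001,0],0.42],
    [[0,0,0],[0,-0.001,0],0.42],
    [[0,0,0],[0,-0.001,0],0.42],
    [[0,0,0],[0,-0.02,0],0.42],
    [[0,0,0],[0,-0.05,0],0.42],
    [[0,0,0],[0,-0.085,0],0.42],
    [[0,0,0],[-0.01,-0.105,-0.03],0.42],
    [[0,0,0],[-0.03,-0.105,-0.07],0.42],
    [[0,0,0],[-0.05,-0.105,-0.11],0.42]
  ]
}}

```text
time: 18.38
eef_pos: [0.5822, 0.0529, 0.2212]
tcp_rot: [0.707, -0.015, 0.02, -0.707]
contact_force: [0.7, -0.4, -1.3]
opening: 0.418
```

```bash
python3 stop.py top side; python3 look.py top side
python3 -c "
from h import *
go([0.492,-0.27,0.2],87)"
```

```text
top grip 67 [293. 168.] [0.6349 0.1552 0.1408] ext [0.02  0.019 0.006] ztop 0.1411
   collar z pct [0.0998 0.1043 0.1069] mid [0.6338 0.1547 0.103 ] ext [0.043 0.042 0.014]
side grip 30 [323. 172.] [0.6342 0.1527 0.1396] ext [0.023 0.02  0.008] ztop 0.1407
   collar z pct [0.0994 0.1043 0.1085] mid [0.6343 0.1533 0.1039] ext [0.044 0.041 0.014]
side grip 47 [308. 204.] [0.5176 0.0557 0.1398] ext [0.021 0.022 0.009] ztop 0.1408
   collar z pct [0.0981 0.1042 0.107 ] mid [0.5184 0.0556 0.1036] ext [0.044 0.042 0.015]
top 378 [272. 131.] fit [0.7408 0.2105] 0.0205 mid [0.7372 0.211 ] z 0.0996
top 148 [294. 172.] fit [0.6343 0.155 ] 0.0176 mid [0.6339 0.1547] z 0.1044
top 101 [252. 180.] fit [0.6159 0.2607] 0.0192 mid [0.6161 0.2613] z 0.099
side 78 [298. 167.] fit [0.6163 0.2602] 0.0195 mid [0.6169 0.2612] z 0.098
side 40 [346. 165.] fit [0.7425 0.1918] 0.0131 mid [0.74   0.1887] z 0.0987
side 102 [323. 183.] fit [0.6336 0.1526] 0.0166 mid [0.6343 0.152 ] z 0.1022
side 131 [308. 216.] fit [0.5182 0.0555] 0.0179 mid [0.5184 0.0556] z 0.103
t 18.58 tcp [0.5812 0.0526 0.2187] yaw 86.95 open 0.422 F [-0.1  0.3 -0. ] q [-0.08  0.1   1.82  0.    1.22 -1.6 ]
turn [-0.0005 -0.0009  0.0024] shift [-0.0719  0.0184 -0.3269]
```

View pics/stop_top.png

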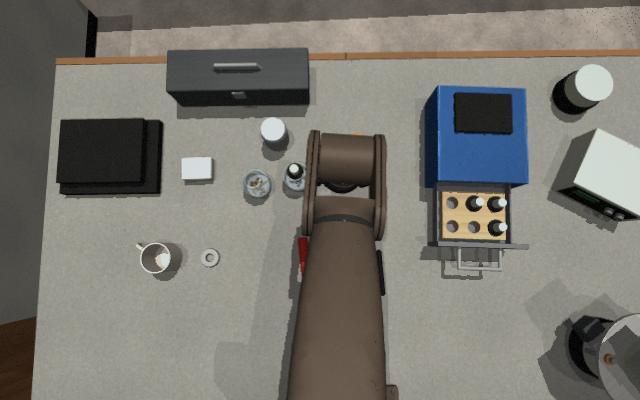

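{"method": "jog_arm", "body": {
  "deltas": [
    [[0,0,0],[-0.004,0,-0.02],0.42],
    [[0,0,0],[-0.01,0,-0.055],0.42],
    [[0,0,0],[-0.017,0,-0.095],0.42],
    [[0,0,0],[-0.024,0,-0.135],0.42],
    [[0,0,0],[-0.031,0.0,-0.175],0.42],
    [[0,0,0],[-0.038,0.0,-0.215],0.42],
    [[0,0,0],[-0.045,0.0,-0.255],0.42],
    [[0,0,0],[-0.052,0.0,-0.295],0.42],
    [[0,0,0],[-0.059,0.0,-0.335],0.42],
    [[0,0,0],[-0.066,0.0,-0.37],0.42]
  ]
}}

```text
time: 19.42
eef_pos: [0.496, -0.3151, 0.2182]
tcp_rot: [-0.707, 0.017, -0.02, 0.707]
contact_force: [0.9, 0.5, -0.3]
opening: 0.422
```

```bash
python3 -c "
from h import *
go([0.4888,-0.3485,0.168],87)"
```

```text
t 19.42 tcp [ 0.496  -0.3151  0.2182] yaw 87.0 open 0.422 F [ 0.9  0.5 -0.3] q [-0.74  0.11  1.81  0.    1.22 -2.26]
turn [-0.0003  0.0001  0.0029] shift [-0.0056  0.0502 -0.0337]
```

{"method": "jog_arm", "body": {
  "deltas": [
    [[0,0,0.001],[-0.003,0.01,-0.02],0.42],
    [[0,0,0.001],[-0.0056,0.03,-0.0337],0.42],
    [[0,0,0.001],[-0.0056,0.048,-0.0337],0.42],
    [[0,0,0.001],[-0.0056,0.05,-0.0337],0.42],
    [[0,0,0.001],[-0.0056,0.05,-0.0337],0.42]
  ]
}}

```text
time: 19.83
eef_pos: [0.4889, -0.3473, 0.1661]
tcp_rot: [-0.706, 0.018, -0.018, 0.708]
contact_force: [0.4, 0.0, 0.8]
opening: 0.42
```

```bash
python3 rack.py; python3 -c "
from h import *
go([0.4888,-0.3485,0.074],87)"
```

```text
[318. 211.] [ 0.4892 -0.3488  0.1003] [ 0.4883 -0.3487  0.1024] [0.021 0.021 0.008]
[319. 285.] [ 0.5489 -0.3518  0.1002] [ 0.5472 -0.3517  0.1024] [0.022 0.021 0.008]
t 19.88 tcp [ 0.4896 -0.3477  0.1678] yaw 87.08 open 0.417 F [-0.5  0.   0.3] q [-0.79  0.18  1.82  0.    1.14 -2.31]
turn [-0.0013  0.0014  0.0012] shift [-0.0008  0.0938 -0.001 ]
```

View pics/rack.png

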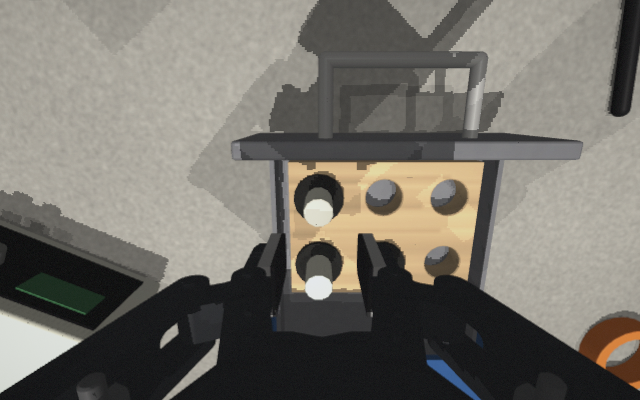

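The stopper at (318,211) is midway between the fingers. Descending.

{"method": "jog_arm", "body": {
  "deltas": [
    [[-0.001,0,0.001],[-0.001,0.02,-0.0011],0.42],
    [[-0.001,0,0.001],[-0.001,0.05,-0.0011],0.42],
    [[-0.001,0,0.001],[-0.001,0.078,-0.0011],0.42],
    [[-0.001,0,0.001],[-0.001,0.09,-0.0011],0.42],
    [[-0.001,0,0.001],[-0.001,0.094,-0.0011],0.42],
    [[-0.001,0,0.001],[-0.001,0.094,-0.0011],0.42],
    [[-0.001,0,0.001],[-0.001,0.094,-0.0011],0],
    [[-0.001,0,0.001],[-0.001,0.094,-0.0011],0],
    [[-0.001,0,0.001],[-0.001,0.094,-0.0011],0],
    [[-0.001,0,0.001],[-0.001,0.094,-0.0011],0]
  ]
}}

```text
time: 20.72
eef_pos: [0.4899, -0.3497, 0.0762]
tcp_rot: [0.708, -0.017, 0.019, -0.706]
contact_force: [0.9, 0.1, 4.4]
opening: 0.241
```

{"method": "jog_arm", "body": {
  "deltas": [
    [[0,0,0],[0,-0.01,0],0],
    [[0,0,0],[0,-0.03,0],0],
    [[0,0,0],[0,-0.06,0],0],
    [[0,0,0],[0,-0.09,0],0],
    [[0,0,0],[0,-0.12,0],0],
    [[0,0,0],[0,-0.14,0.01],0],
    [[0,0,0],[0,-0.143,0.04],0],
    [[0,0,0],[0.008,-0.143,0.075],0],
    [[0,0,0],[0.016,-0.143,0.11],0],
    [[0,0,0],[0.024,-0.143,0.145],0]
  ]
}}

```text
time: 21.55
eef_pos: [0.5207, -0.2046, 0.2201]
tcp_rot: [0.708, -0.017, 0.02, -0.706]
contact_force: [1.0, -0.1, 0.4]
opening: 0.241
```

```bash
python3 held.py; python3 heldpix.py 322 278 -0.026; python3 look.py top side; python3 -c "
from h import *
go([0.6165,0.26,0.22],87)"
```

```text
top of grip y_tool -0.053082076465681874
n 312 x -0.0144 0.0072 z 0.0056 0.0128 fit (array([-0.00394007,  0.00991419]), np.float64(0.009799240654590306))
collar pts 1693 y [0.0031 0.0093 0.0111] x -0.0225 z -0.0258 0.0152
[ 0.0002 -0.026   0.0007] depth y [ 0.0001 -0.0262  0.0007]
top 371 [272. 131.] fit [0.7409 0.2105] 0.0204 mid [0.7372 0.2108] z 0.0998
top 161 [294. 172.] fit [0.6347 0.1551] 0.0178 mid [0.634  0.1548] z 0.1039
top 106 [252. 180.] fit [0.6157 0.2605] 0.0193 mid [0.6163 0.2608] z 0.0989
top 164 [335. 218.] fit [0.5182 0.0566] 0.0174 mid [0.5185 0.0565] z 0.1043
side 113 [341. 164.] fit [0.7375 0.2038] 0.019 mid [0.7366 0.206 ] z 0.0994
side 75 [298. 167.] fit [0.6166 0.2602] 0.0197 mid [0.6159 0.2602] z 0.098
side 104 [323. 183.] fit [0.6342 0.153 ] 0.0173 mid [0.6338 0.1537] z 0.1029
side 138 [308. 216.] fit [0.5178 0.0552] 0.0178 mid [0.5181 0.0569] z 0.1036
t 21.75 tcp [ 0.5209 -0.2052  0.2196] yaw 87.2 open 0.239 F [-0.5 -0.8 -1.2] q [-0.56  0.04  1.88 -0.    1.22 -2.08]
turn [0.0035 0.0035 0.0042] shift [ 0.0728 -0.0017  0.4693]
```

View pics/held.png

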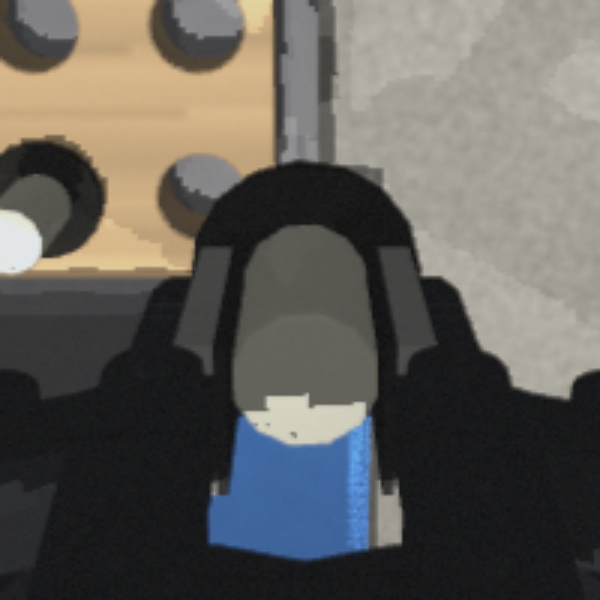

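{"method": "jog_arm", "body": {
  "deltas": [
    [[0,0,0],[0.003,-0.001,0.015],0],
    [[0,0,0],[0.008,-0.002,0.05],0],
    [[0,0,0],[0.014,-0.003,0.09],0],
    [[0,0,0],[0.02,-0.004,0.13],0],
    [[0,0,0],[0.026,-0.005,0.17],0],
    [[0,0,0],[0.032,-0.006,0.21],0],
    [[0,0,0],[0.038,-0.007,0.25],0],
    [[0,0,0],[0.044,-0.007,0.29],0],
    [[0,0,0],[0.05,-0.007,0.33],0],
    [[0.003,0.003,0.004],[0.057,-0.007,0.365],0]
  ]
}}

```text
time: 22.58
eef_pos: [0.5962, 0.1575, 0.226]
tcp_rot: [0.707, -0.019, 0.019, -0.707]
contact_force: [0.4, 0.2, -1.0]
opening: 0.239
```

```bash
python3 -c "
from h import *
go([0.616,0.2605,0.165],87)"
```

```text
t 22.58 tcp [0.5962 0.1575 0.226 ] yaw 86.95 open 0.239 F [ 0.4  0.2 -1. ] q [ 0.09  0.16  1.73 -0.    1.25 -1.42]
turn [ 0.0006 -0.0008  0.0006] shift [0.0143 0.061  0.104 ]
```

{"method": "jog_arm", "body": {
  "deltas": [
    [[0,0,0],[0.004,0,0.03],0],
    [[0,0,0],[0.009,0,0.065],0],
    [[0,0,0],[0.0143,0.005,0.095],0],
    [[0,0,0],[0.0143,0.025,0.104],0],
    [[0,0,0],[0.0143,0.045,0.104],0],
    [[0,0,0],[0.0143,0.061,0.104],0],
    [[0,0,0],[0.0143,0.063,0.104],0],
    [[0,0,0],[0.0143,0.063,0.104],0]
  ]
}}

```text
time: 23.25
eef_pos: [0.6159, 0.2589, 0.1614]
tcp_rot: [0.707, -0.02, 0.018, -0.706]
contact_force: [-0.9, -0.6, -0.7]
opening: 0.239
```

```bash
python3 jarw.py 0.616 0.2605; python3 heldpix.py 322 276.3 -0.026; python3 -c "
from h import *
go([0.616,0.2605,0.114],87)"
```

```text
n 624 rim fit tool (array([-0.00132168,  0.00342462]), np.float64(0.018899359285512278)) x -0.0218 z -0.0174 0.0244 zw 0.0992
outer-edge centre: x -0.0003 z 0.0035
[-0.0006 -0.026   0.0007] depth y [-0.0008 -0.0263  0.0007]
t 23.35 tcp [0.6173 0.2596 0.1643] yaw 86.87 open 0.241 F [ 0.9  0.7 -0.5] q [ 0.25  0.33  1.65 -0.    1.16 -1.27]
turn [ 0.0002 -0.0022  0.0025] shift [-0.0014  0.0503  0.0008]
```

View pics/jw.png

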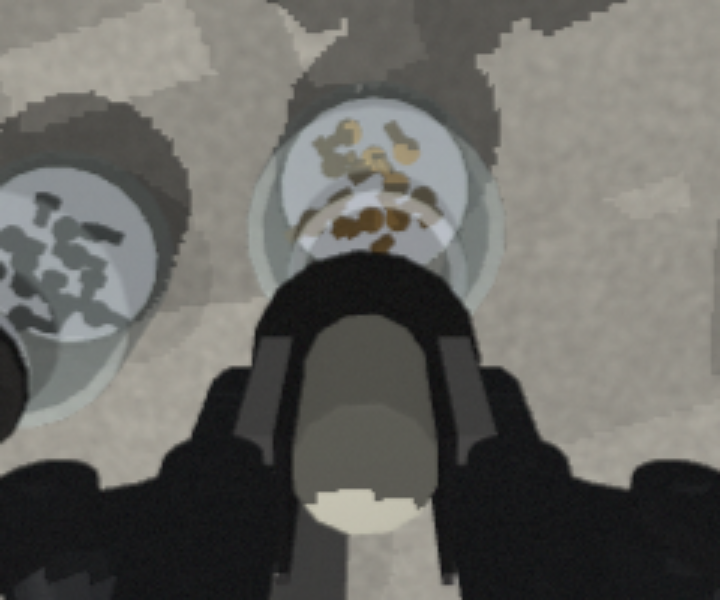

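{"method": "jog_arm", "body": {
  "deltas": [
    [[0,-0.002,0.002],[-0.0005,0.01,0.0022],0],
    [[0,-0.002,0.002],[-0.0005,0.02,0.0022],0],
    [[0,-0.002,0.002],[-0.0005,0.03,0.0022],0],
    [[0,-0.002,0.002],[-0.0005,0.039,0.0022],0],
    [[0,-0.002,0.002],[-0.0005,0.045,0.0022],0],
    [[0,-0.002,0.002],[-0.0005,0.049,0.0022],0],
    [[0,-0.002,0.002],[-0.0005,0.052,0.0022],0],
    [[0,-0.002,0.002],[-0.0005,0.052,0.0022],0]
  ]
}}

```text
time: 24.02
eef_pos: [0.6173, 0.2619, 0.1142]
tcp_rot: [0.707, -0.018, 0.019, -0.707]
contact_force: [-3.6, -1.2, 6.0]
opening: 0.24
```

```bash
python3 -c "
from h import *
go([0.616,0.2605,0.114],87)
c=cam('wrist'); cv2.imwrite('pics/jw4.png',cv2.resize(c['pixels'][120:320,200:440],None,fx=3,fy=3))"
```

```text
t 24.02 tcp [0.6173 0.2619 0.1142] yaw 87.01 open 0.24 F [-3.6 -1.2  6. ] q [ 0.25  0.39  1.67 -0.    1.08 -1.27]
turn [0.0005 0.0001 0.0004] shift [-0.0012  0.0002 -0.0015]
```

View pics/jw4.png

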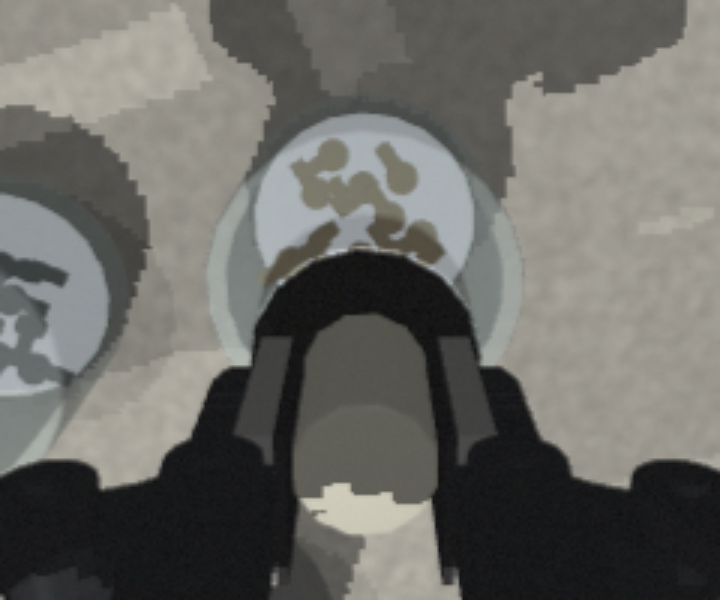

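The collar is flat on the rim with 6 N of contact. Releasing, rising and starting back.

{"method": "jog_arm", "body": {
  "deltas": [
    [[0,0,0],[0,-0.001,0],0.1],
    [[0,0,0],[0,-0.001,0],0.42],
    [[0,0,0],[0,-0.001,0],0.42],
    [[0,0,0],[0,-0.001,0],0.42],
    [[0,0,0],[0,-0.02,0],0.42],
    [[0,0,0],[0,-0.05,0],0.42],
    [[0,0,0],[0,-0.085,0],0.42],
    [[0,0,0],[-0.03,-0.11,-0.01],0.42],
    [[0,0,0],[-0.06,-0.115,-0.03],0.42],
    [[0,0,0],[-0.09,-0.115,-0.06],0.42]
  ]
}}

```text
time: 24.9
eef_pos: [0.5255, 0.2083, 0.2325]
tcp_rot: [-0.706, 0.015, -0.02, 0.707]
contact_force: [0.4, -0.5, 1.2]
opening: 0.421
```

```bash
python3 stop.py top side wrist; 
python3 -c "
from h import *
go([0.44,-0.1,0.23],30); go([0.39,-0.289,0.2],-3)"
```

```text
top grip 67 [293. 168.] [0.635  0.1552 0.1403] ext [0.02  0.019 0.008] ztop 0.1412
   collar z pct [0.1001 0.1039 0.1071] mid [0.6341 0.1546 0.1032] ext [0.043 0.042 0.014]
top grip 67 [335. 216.] [0.518  0.0565 0.1404] ext [0.021 0.021 0.009] ztop 0.1418
   collar z pct [0.1004 0.1045 0.1068] mid [0.5183 0.0565 0.1041] ext [0.041 0.039 0.013]
side grip 30 [298. 156.] [0.6178 0.2608 0.1403] ext [0.022 0.019 0.006] ztop 0.1416
   collar z pct [0.0981 0.1038 0.108 ] mid [0.6178 0.2611 0.1039] ext [0.046 0.042 0.016]
side grip 41 [324. 171.] [0.6351 0.1529 0.1401] ext [0.023 0.021 0.009] ztop 0.1414
   collar z pct [0.0988 0.1043 0.1083] mid [0.6349 0.1536 0.1042] ext [0.044 0.041 0.016]
side grip 45 [308. 204.] [0.5185 0.0568 0.1401] ext [0.019 0.02  0.01 ] ztop 0.141
   collar z pct [0.0986 0.1041 0.1082] mid [0.5185 0.0556 0.1038] ext [0.043 0.041 0.015]
wrist grip 652 [138. 209.] [0.5176 0.0585 0.1386] ext [0.021 0.022 0.008] ztop 0.1406
   collar z pct [0.0993 0.1041 0.1056] mid [0.5173 0.0592 0.1039] ext [0.044 0.041 0.016]
wrist grip 164 [278. 324.] [0.6287 0.1614 0.1382] ext [0.011 0.011 0.008] ztop 0.1402
   collar z pct [0.0991 0.1041 0.1057] mid [0.6334 0.1684 0.104 ] ext [0.042 0.018 0.016]
t 25.05 tcp [0.522  0.2062 0.2279] yaw 86.95 open 0.418 F [0.5 0.3 1. ] q [ 0.2   0.04  1.86 -0.    1.24 -1.32]
turn [ 0.0018  0.9939 -0.001 ] shift [-0.0656 -0.0017 -0.3101]
t 25.05 tcp [0.522  0.2062 0.2279] yaw 86.95 open 0.418 F [0.5 0.3 1. ] q [ 0.2   0.04  1.86 -0.    1.24 -1.32]
turn [ 2.2000e-03  1.5698e+00 -5.0000e-04] shift [-0.1054  0.0286 -0.5015]
```

View pics/stop_wrist.png

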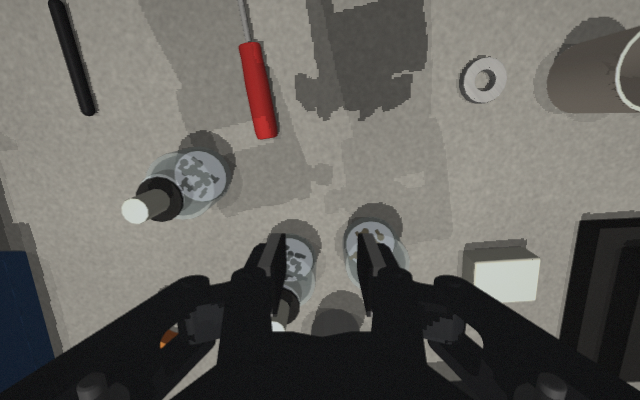

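View pics/stop_side.png

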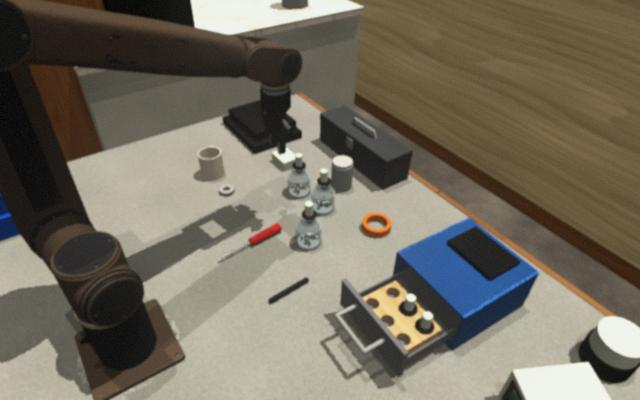

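All three jars are stoppered: grip tops at about 141 mm and collars centred. Now I'll go back to the bar to close the drawer.

{"method": "jog_arm", "body": {
  "deltas": [
    [[0,0.09,0],[-0.004,0,-0.015],0.5],
    [[0,0.2,0],[-0.01,0,-0.04],0.5],
    [[0,0.31,0],[-0.017,0,-0.075],0.5],
    [[0,0.42,0],[-0.024,0,-0.11],0.5],
    [[0,0.53,0],[-0.031,0,-0.145],0.5],
    [[0,0.64,0],[-0.038,0,-0.18],0.5],
    [[0,0.75,0],[-0.045,0,-0.215],0.5],
    [[0,0.86,0],[-0.052,0,-0.25],0.5],
    [[0,0.97,0],[-0.06,0,-0.285],0.5],
    [[0,1.08,0],[-0.068,0,-0.32],0.5]
  ]
}}

```text
time: 25.88
eef_pos: [0.4378, -0.1117, 0.2291]
tcp_rot: [0.596, -0.381, 0.381, -0.595]
contact_force: [1.9, -0.7, 0.2]
opening: 0.501
```

```bash
python3 -c "
from h import *
go([0.3915,-0.289,0.2],-3)"
```

```text
t 25.88 tcp [ 0.4378 -0.1117  0.2291] yaw 24.78 open 0.501 F [ 1.9 -0.7  0.2] q [-0.47 -0.23  2.1  -0.    1.26 -0.91]
turn [1.000e-04 4.848e-01 1.700e-03] shift [ 0.1416  0.0294 -0.1163]
```

{"method": "jog_arm", "body": {
  "deltas": [
    [[0,0.09,0],[0.02,0,-0.016],0.5],
    [[0,0.2,0],[0.045,0,-0.037],0.5],
    [[0,0.31,0],[0.07,0,-0.058],0.5],
    [[0,0.42,0],[0.095,0,-0.078],0.5],
    [[0,0.485,0],[0.12,0.01,-0.098],0.5],
    [[0,0.485,0],[0.138,0.02,-0.113],0.5],
    [[0,0.485,0],[0.1416,0.04,-0.1163],0.5],
    [[0,0.485,0],[0.1416,0.05,-0.1163],0.5],
    [[0,0.485,0],[0.1416,0.05,-0.1163],0.5]
  ]
}}

```text
time: 26.63
eef_pos: [0.3908, -0.2884, 0.1766]
tcp_rot: [-0.487, 0.515, -0.512, 0.486]
contact_force: [-0.1, 0.1, 0.0]
opening: 0.499
```

```bash
python3 -c "
from h import *
a=np.array([0.9986,-0.0527]); b=np.array([0.0527,0.9986])
s,T=tool()
for n in ['wrist','side']:
    c=cam(n); cv2.imwrite(f'pics/bar_{n}.png',c['pixels']); P=cloud(c); z=P[...,2]
    ok=(P[...,0]<0.43)&(P[...,0]>0.34)&(P[...,1]<-0.22)&(P[...,1]>-0.36)&(z>0.09)&(z<0.104)
    q=P[ok]; xa=q[:,:2]@a; k=xa<xa.min()+0.012
    print(n,k.sum(),xa[k].min(),np.median(xa[k]),'tcp x',T[:2,3]@a,'y',T[:2,3]@b)
go([0.391,-0.289,0.079],-3)
"
```

```text
wrist 1828 0.40034634812082937 0.40547063739032385 tcp x 0.4054756760020394 y -0.2673869559336044
side 253 0.4010564200894193 0.4050287285776847 tcp x 0.4054756760020394 y -0.2673869559336044
t 26.73 tcp [ 0.392  -0.2887  0.1793] yaw -2.97 open 0.495 F [-0.1 -1.1 -0.3] q [-0.84 -0.09  2.08 -0.    1.15 -0.79]
turn [0.0001 0.0006 0.0009] shift [ 0.0003  0.1003 -0.001 ]
```

View pics/bar_wrist.png

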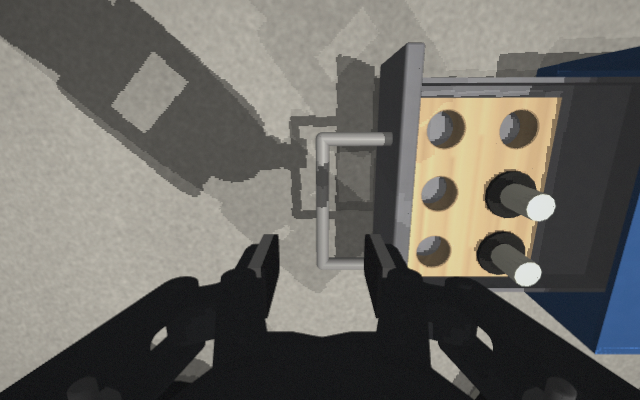

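The bar is at column ~323, between the fingers. I read about 146 mm of travel now, because my relax step pushed the drawer back ~4 mm before release. Before closing I'll grip the bar and pull to the stop once more to make sure the stop condition is met.

{"method": "jog_arm", "body": {
  "deltas": [
    [[0,0,0],[0,0.025,-0.001],0.5],
    [[0,0,0],[0,0.055,-0.001],0.5],
    [[0,0,0],[0,0.08,-0.001],0.5],
    [[0,0,0],[0,0.095,-0.001],0.5],
    [[0,0,0],[0,0.1,-0.001],0.5],
    [[0,0,0],[0,0.1,-0.001],0],
    [[0,0,0],[0,0.1,-0.001],0],
    [[0,0,0],[0,0.1,-0.001],0],
    [[0,0,0],[0,0.1,-0.001],0],
    [[0,0,0],[0,0.1,-0.001],0]
  ],
  "force": 60
}}

```text
time: 27.57
eef_pos: [0.3922, -0.2895, 0.0814]
tcp_rot: [0.487, -0.511, 0.514, -0.487]
contact_force: [0.2, 1.9, 5.5]
opening: 0.089
```

{"method": "jog_arm", "body": {
  "deltas": [
    [[0,0,0],[0,0,-0.002],0],
    [[0,0,0],[0,0,-0.004],0],
    [[0,0,0],[0,0,-0.006],0],
    [[0,0,0],[0,0,-0.007],0],
    [[0,0,0],[0,0,-0.007],0],
    [[0,0,0],[0,0,-0.007],0],
    [[0,0,0],[0,0,-0.007],0]
  ]
}}

```text
time: 28.15
eef_pos: [0.3871, -0.2893, 0.0815]
tcp_rot: [0.485, -0.51, 0.516, -0.488]
contact_force: [8.6, 1.0, -5.1]
opening: 0.09
```

```bash
python3 -c "
from h import *
a=np.array([0.9986,-0.0527])
c=cam('side'); P=cloud(c); z=P[...,2]
go([0.537,-0.297,0.081],-3)
"
```

```text
t 28.2 tcp [ 0.3871 -0.2893  0.0815] yaw -3.06 open 0.091 F [ 8.4  1.5 -5.2] q [-0.85  0.04  2.16  0.    0.94 -0.8 ]
turn [-0.0086 -0.0011  0.0036] shift [-0.0003  0.0018  0.1501]
```

The bar stops at exactly the same place (x = 0.387) with 8 N of resistance, so that is the stop. Pushing the drawer shut.

{"method": "jog_arm", "body": {
  "deltas": [
    [[-0.008,0,0.003],[0,0,0.008],0],
    [[-0.008,0,0.003],[0,0,0.022],0],
    [[-0.008,0,0.003],[0,0,0.038],0],
    [[-0.008,0,0.003],[0,0,0.055],0],
    [[-0.008,0,0.003],[0,0,0.072],0],
    [[-0.008,0,0.003],[0,0,0.089],0],
    [[-0.008,0,0.003],[0,0,0.106],0],
    [[-0.008,0,0.003],[0,0,0.123],0],
    [[-0.008,0,0.003],[0,0,0.137],0],
    [[-0.008,0,0.003],[0,0,0.146],0]
  ]
}}

```text
time: 29.03
eef_pos: [0.5329, -0.2967, 0.0815]
tcp_rot: [-0.487, 0.514, -0.512, 0.486]
contact_force: [-2.1, 0.3, -2.4]
opening: 0.089
```

{"method": "jog_arm", "body": {
  "deltas": [
    [[0,0,0],[0,0,0.002],0],
    [[0,0,0],[0,0,0.004],0],
    [[0,0,0],[0,0,0.006],0],
    [[0,0,0],[0,0,0.007],0],
    [[0,0,0],[0,0,0.007],0],
    [[0,0,0],[0,0,0.007],0]
  ]
}}

```text
time: 29.53
eef_pos: [0.5369, -0.2969, 0.0814]
tcp_rot: [-0.489, 0.516, -0.51, 0.485]
contact_force: [-7.4, 0.3, 4.1]
opening: 0.09
```

```bash
python3 -c "
from h import *
go([0.537,-0.297,0.2],-3)
"
```

```text
t 29.53 tcp [ 0.5369 -0.2969  0.0814] yaw -3.0 open 0.09 F [-7.4  0.3  4.1] q [-0.67  0.32  1.83 -0.01  1.   -0.61]
turn [ 0.0102  0.     -0.002 ] shift [-1.000e-04 -1.186e-01 -1.100e-03]
```

The drawer is shut: the bar is back at x = 0.537 with 7 N of resistance. Releasing, rising and backing off.

{"method": "jog_arm", "body": {
  "deltas": [
    [[0.005,0,-0.001],[0,0,0.001],0.5],
    [[0.01,0,-0.002],[0,0,0.001],0.5],
    [[0.01,0,-0.002],[0,0,0],0.5],
    [[0.01,0,-0.002],[0,0,0],0.5],
    [[0.01,0,-0.002],[0,-0.03,0],0.5],
    [[0.01,0,-0.002],[0,-0.065,0],0.5],
    [[0.01,0,-0.002],[0,-0.1,0],0.5],
    [[0.01,0,-0.002],[0,-0.135,-0.01],0.5],
    [[0.01,0,-0.002],[-0.02,-0.155,-0.03],0.5],
    [[0.01,0,-0.002],[-0.05,-0.16,-0.05],0.5]
  ]
}}

```text
time: 30.37
eef_pos: [0.4931, -0.2475, 0.2483]
tcp_rot: [0.486, -0.51, 0.517, -0.487]
contact_force: [0.5, 0.6, 0.6]
opening: 0.496
```

{"method": "jog_arm", "body": {
  "deltas": [
    [[0,0,0],[-0.03,0,-0.02],0.5],
    [[0,0,0],[-0.06,0,-0.03],0.5],
    [[0,0,0],[-0.09,0,-0.03],0.5],
    [[0,0,0],[-0.11,0,-0.03],0.5],
    [[0,0,0],[-0.11,0,-0.03],0.5]
  ]
}}

```text
time: 30.78
eef_pos: [0.4691, -0.133, 0.2477]
tcp_rot: [0.486, -0.508, 0.517, -0.488]
contact_force: [-1.1, -0.1, -0.6]
opening: 0.498
```

```bash
python3 stop.py top side; python3 look.py top side; python3 -c "
from h import *
a=np.array([0.9986,-0.0527])
for n in ['side']:
    c=cam(n); P=cloud(c); z=P[...,2]
    ok=(P[...,0]<0.575)&(P[...,0]>0.48)&(P[...,1]<-0.2)&(P[...,1]>-0.4)&(z>0.08)&(z<0.112)
    q=P[ok]; xa=q[:,:2]@a; k=xa<xa.min()+0.012
    print(n,k.sum(),xa[k].min(),np.median(xa[k]))
go([0.5,-0.1,0.23],-3)"
```

```text
top grip 67 [293. 168.] [0.635  0.1552 0.1401] ext [0.02  0.019 0.007] ztop 0.1417
   collar z pct [0.1002 0.1042 0.1068] mid [0.634  0.1547 0.1036] ext [0.042 0.042 0.015]
top grip 68 [249. 176.] [0.6169 0.2615 0.1398] ext [0.021 0.021 0.01 ] ztop 0.1408
   collar z pct [0.1    0.1044 0.1068] mid [0.616  0.2606 0.1032] ext [0.042 0.042 0.014]
top grip 67 [335. 216.] [0.5182 0.0565 0.1399] ext [0.021 0.021 0.009] ztop 0.1413
   collar z pct [0.1013 0.1045 0.1069] mid [0.5184 0.0565 0.1027] ext [0.041 0.039 0.013]
side grip 33 [298. 156.] [0.6166 0.2608 0.1408] ext [0.022 0.022 0.007] ztop 0.1414
   collar z pct [0.0995 0.1045 0.1081] mid [0.6172 0.2576 0.1042] ext [0.045 0.041 0.015]
side grip 46 [308. 205.] [0.519  0.0566 0.14  ] ext [0.019 0.022 0.009] ztop 0.1415
   collar z pct [0.099  0.1043 0.107 ] mid [0.5181 0.0558 0.104 ] ext [0.044 0.043 0.016]
top 370 [272. 131.] fit [0.7406 0.2106] 0.0204 mid [0.7372 0.2107] z 0.0997
top 159 [294. 172.] fit [0.6346 0.1551] 0.0178 mid [0.6338 0.1547] z 0.1039
top 156 [252. 180.] fit [0.6165 0.2614] 0.0176 mid [0.6159 0.2609] z 0.1037
top 166 [335. 218.] fit [0.5181 0.0566] 0.0174 mid [0.5175 0.0565] z 0.1043
side 94 [299. 167.] fit [0.6168 0.2595] 0.0173 mid [0.617  0.2594] z 0.1032
side 44 [319. 182.] fit [0.6251 0.1576] 0.0115 mid [0.6229 0.1592] z 0.1027
side 136 [308. 216.] fit [0.5178 0.055 ] 0.0177 mid [0.5178 0.0556] z 0.1037
side 224 0.5464021682322716 0.5507523764235631
t 31.03 tcp [ 0.4693 -0.137   0.2474] yaw -3.19 open 0.505 F [-0.5 -0.5 -1.1] q [-0.49 -0.15  2.01 -0.    1.27 -0.43]
turn [-0.0093 -0.0033  0.0071] shift [-0.0387  0.0174  0.0284]
```

View pics/stop_top.png

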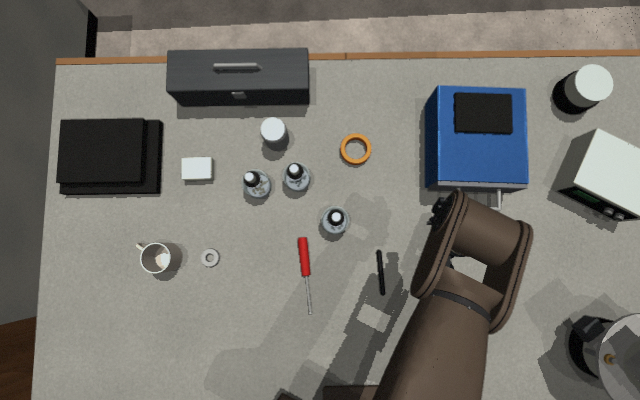

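View pics/stop_side.png

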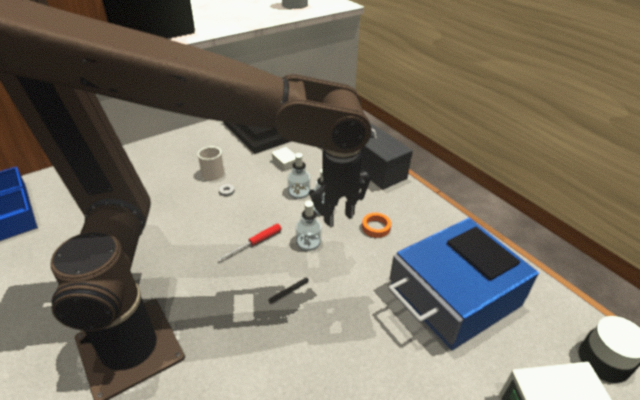

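The bar reads 0.5508, against 0.5505 at the start, so the drawer is shut. All three jars stand stoppered, the bystanders are where they were, and the arm is clear. Handing in.

```bash
python3 -c "
from plant import ctrl
print(ctrl.sign_off())"
```

```text
the job is handed in; nothing more can be done
None
```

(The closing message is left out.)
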